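# Set up a soak test: clip in the controller board, stack the pump modules

## Task

Set up the pump soak test. Lift the red-barred spring clip of the jig until it stays up, take the green controller board out of the blue parts bin, slide it flat along the jig's bed, component side up, beneath the yellow lip until it is home against the stop, and then lower the clip down onto it. Also stack every white pump module upright and squarely in one column, edges flush, on the grey dock; leave the yellow multimeter where it lies.

Things in the scene. Friction and masses are not known exactly. Their poses are not given: they have to be found in the camera images.
- jig: Fixed clip jig. Origin on the bench under its bed's centre; +x runs along the bed to the stop and hinge. Aluminium base plate 190 x 100 x 10 mm, x = -80 to +110 mm. On it a black bed only 36 mm wide, x = -65 to +60 mm, top at z = 30 mm: a board on it overhangs both sides and fingers pass beside the bed. Blue stop block from x = 60 to 100 mm, 90 mm wide, top at z = 46 mm.
- lip (a point): Jig: middle of the underside of the yellow lip at its free edge: 48 mm beyond the seat, 42 mm above the bench (12 mm above the bed). The lip is 60 mm wide, 4 mm thick and joins the stop's face at x = 60 mm. Two blue side guides at x = 30 to 60 mm flank the board there: inside faces at y = +-33 mm, outside +-41 mm, tops 40 mm above the bench. Axes as the jig's.
- seat (a point): Jig: the point on the top of the bed (30 mm above the bench) where the centre of the board's underside lies when the board is home against the stop. Axes as the jig's.
- clip_hinge (a point): Jig: middle of the clip's hinge axis, 85 mm beyond the seat along jig x and 56 mm above the bench; the axis runs along jig y. Axes as the jig's. Two steel posts hold it, 90 mm apart over their outsides, tops 66 mm above the bench.
- clip_bar (a point): Clip: centre of its red round cross bar (12 mm thick, 66 mm long, along jig y), 120 mm from the hinge axis, between two side rails 54 mm apart inside. Behind it an open window 43 x 54 mm: pinch the bar from above with one finger in the window; it turns in the grip as the clip swings. A rubber foot 65 mm from the hinge reaches 24 mm below the rails' centre.
- clip (a joint): Clip angle, rad: 0 = down on the empty jig (bar 56 mm above the bench, 35 mm short of the seat, foot 2 mm over the bed); about 0.1 = resting on a board; 1.8 = fully up, leaning back past upright. Over-centre spring, damped: below about 0.95 it pulls the clip down (about 3 N at the bar), above that it pulls it up to 1.8, where it stays.
- board: Green controller board on its carrier, a flat rigid plate 120 x 60 x 8 mm (its x, y, z), 0.08 kg, black chips and brass dots on its upper side. Starts flat, chips up, on the bin's floor (5 mm thick), its long side along the bin's y within about 0.2 rad. Either end may go first into the jig. Origin: centre of its underside.
- bin: Fixed open blue bin, outside 290 x 230 x 45 mm (x, y, z), walls and floor 5 mm. Origin: centre of its underside. The board lies in one half of it and other parts around it.
- heatsink: Bystander in the bin: aluminium heat sink 55 x 100 x 24 mm. Origin: centre of its underside. It may be touched.
- bracket: Bystander in the bin: steel angle bracket 20 x 50 x 28 mm. Origin: centre of its underside. It may be touched.
- terminal: Bystander in the bin: orange terminal block 16 x 60 x 18 mm. Origin: centre of its underside. It may be touched.
- dock: Fixed grey dock plate 110 x 80 x 12 mm (x, y, z) with a small black patch (40 x 24 mm) flush in the middle of its flat top. Origin: centre of its underside, on the bench.
- dock_top (a point): Centre of the dock's flat top, 12 mm above the bench; axes as the dock's. The column stands here, each module's 90 mm side along the dock's x, either way round.
- pump1: Closed white pump module, a plain-sided case 90 x 60 x 40 mm (its x, y, z), 0.15 to 0.3 kg, with a grey seam, a round grey disc and a yellow patch flush on its flat top. Starts upright on the bench. Two to four of the four modules are present. Origin: centre of its underside.
- pump2: Closed white pump module, a plain-sided case 90 x 60 x 40 mm (its x, y, z), 0.15 to 0.3 kg, with a grey seam, a round grey disc and a yellow patch flush on its flat top. Starts upright on the bench. Two to four of the four modules are present. Origin: centre of its underside.
- pump3: Closed white pump module, a plain-sided case 90 x 60 x 40 mm (its x, y, z), 0.15 to 0.3 kg, with a grey seam, a round grey disc and a yellow patch flush on its flat top. Starts upright on the bench. Two to four of the four modules are present. Origin: centre of its underside.
- pump4: Closed white pump module, a plain-sided case 90 x 60 x 40 mm (its x, y, z), 0.15 to 0.3 kg, with a grey seam, a round grey disc and a yellow patch flush on its flat top. Starts upright on the bench. Two to four of the four modules are present. Origin: centre of its underside.
- meter: Bystander: yellow multimeter 130 x 70 x 32 mm lying on the bench. Origin: centre of its underside. Leave it where it is.
- reel: Bystander: grey reel, 60 mm across and 45 mm high, standing on the bench. Origin: centre of its underside.
Not all that is in view belongs to the job. What is shaped like the pump2 but orange or pink is not meant.

How it is judged:
On the way, in this order (a step that is already met when the one before it is completed fails the run):
1. the clip is lifted and stays up (value of joint clip above 1.2 rad), for 0.2 s.
2. with the clip up, the board is slid home beneath the lip (x of board in the frame of seat between -0.007 and 0.007 m and y of board in the frame of seat between -0.008 and 0.008 m and z of board in the frame of seat between -0.004 and 0.005 m and angle between the x axis of board and the x axis of seat, either way round below 0.15 rad and angle between board's own z axis and vertical below 0.1 rad and value of joint clip above 0.8 rad), for 0.2 s.
3. the clip is lowered onto the board (x of board in the frame of seat between -0.007 and 0.007 m and y of board in the frame of seat between -0.008 and 0.008 m and z of board in the frame of seat between -0.004 and 0.005 m and angle between the x axis of board and the x axis of seat, either way round below 0.15 rad and angle between board's own z axis and vertical below 0.1 rad and value of joint clip below 0.16 rad), for 0.2 s.
At the end, for the whole second after the job is handed in: Board flat on the bed, chips up, within 7 mm of home along and 8 mm across, square within 0.15 rad; clip resting on it (below 0.16 rad). Every module present upright, centre within 12 mm of the dock's centre seen from above, square to it within 0.15 rad, forming one column. All at rest (all of step 3 and linear speed of each of board, pump1, pump2, pump3, pump4 below 0.02 m/s and horizontal distance between each of pump1, pump2, pump3, pump4 and dock_top below 0.012 m and angle between the x axis of each of pump1, pump2, pump3, pump4 and the x axis of dock_top, either way round below 0.15 rad and angle between each of pump1, pump2, pump3, pump4's own z axis and vertical below 0.1 rad); the robot touches nothing.
It fails at once if the multimeter is pushed more than 40 mm (distance of meter from where it was at the start of the episode above 0.04 m).
Of pump1, pump2, pump3, pump4 only 2 to 4 are there at a start; the rules pass over those that are not, and their reading is None.
At some moment in a run one of board, pump1, pump2, pump3, pump4 may be knocked a few centimetres aside while the robot is not near it.
Once in a run the grip may slacken for a moment while it holds something.
It also fails if it takes over 210 s, if anything falls off the work surface, if the arm or the gripper's body presses on something with over 40 N, if the wrist force passes 120 N, or if a joint passes its speed limit or range.

## Robot

A 6-joint arm with a two-finger parallel gripper is mounted at the origin on the work surface. World frame = base frame: x ahead of the robot, y to its left, z up, the work surface at z = 0. Lengths are in m, angles in rad, forces in N, time in s.
With the tool pointing down it reaches from about 0.35 to 0.975 m from the base axis. Payload 4.9 kg.
Tool frame: the origin (TCP) lies midway between the tips of the shut fingers; the grasp point (between the pads) lies manip.grip_depth behind it (manip.grip_depth is the distance from the TCP to the grasp point, in m); z points along the fingers, x is the direction in which the jaws open and shut, and the axes are right-handed (so a half turn about z gives the same grasp; the last joint's range is limited). The gripper opens to 85 mm and grips with 20 to 120 N. Pads are 22 mm wide; open, the fingers measure 114 mm over their backs; the gripper's body (76 mm by 85 mm) begins 54 mm behind the grasp point. The pads swing forward as they close: fully open they stand 13 mm farther back than shut.
Start: joints at [-1.304, 0.053, 1.613, -0, 1.476, -0.119], TCP at [0.235, -0.579, 0.231] pointing down, gripper open.
Joint ranges: [-3.01, 3.01], [-1.01, 2.22], [0.06, 2.58], [-1.02, 4.17], [0.09, 2.62], [-3.14, 3.14]. Speed limits (rad/s): [2.57, 2.57, 3.14, 3.14, 3.14, 3.14].

## Interface

Orientations are given as a unit quaternion [w, x, y, z].
In Python, from plant import state, grab_frame, ticket, manip gives the robot as it stands.
- The arm moves only by the tool carry_out, never from a script. Its argument "moves" is a list that holds one entry, the list of rows, each a list of 7 numbers: the turn, a rotation vector about the tool's x, y, z each as a share of 5 degrees, from -1 to 1, then the shift along the tool's x, y, z each as a share of 0.04 m, from -1 to 1, then the gripper command: -1 is shut, 1 is fully open, values between are in proportion. A call has 1 to 8 rows; each row shifts and turns the commanded pose from where the row before left it, along the tool's axes as they then stand; what a row does not reach is not made up. A row lasts 1/12 s, in which the tool goes at most 41.7 mm and 7.16 degrees, less where a joint would pass 70% of its speed; a pose out of reach is approached as far as the arm can. A call with a number of a shift or a turn outside -1 to 1 is refused whole. A call with a gripper value outside its range is refused whole. The fingers move at their own pace and stop on an object; the grip force is fixed at half the most. Time passes only in rows, so rows that do not move let the fingers close. It gives the time, the measured TCP pose, the force and the opening at its end, in the units of the state.
- state(): the state, without advancing time (a new reading comes with each control period).
- grab_frame(name): name is "side" or "top"; returns a dict with "frame" (384x512x3 uint8, red, green, blue), "z_map" (384x512 float32, m along the optical axis (not along the pixel's ray), 0 where there is no reading), "K" (3x3 intrinsics, pixels), "k1" (the pictures are not rectified: a ray, as slopes to the right and down, at radius r is drawn at 1 + k1 r^2 times it, then the intrinsics apply), "world_from_camera" (4x4, takes a point from camera to world coordinates). Camera axes: x right, y down, z forward; pixel columns grow to the right and rows downward; lengths in m; the calibration is good to about 2 mm. A picture is of the moment at which its call begins.
- ticket.job_done(): hands the job in, once; it reports no verdict.
The state is a dict: "time": time; "joint_pos": joint angles; "joint_vel": joint speeds; "joint_efforts": joint torques, N m; "tool_pos": TCP position; "tool_rot": TCP orientation; "contact_force": force on the tool from outside, world axes, zero at the start; "ft_torque": the same for the moment, N m; "gripper_width": opening from 0.0 (shut) to 1.0 (fully open).
Only numpy, scipy, OpenCV 4.12 (cv2) and the standard library are available. Lean on these libraries where they do the work, as an engineer would, in place of code of your own. Each camera call takes 0.05 s, during which the arm holds its last target.

## Working session

There is one attempt and no reset: what is moved stays moved. The work goes in short steps, Python scripts to look and compute and a tool call to move; the robot and the scene stay as the last step left them, time stands still between calls to the robot, and variables do not carry over. Pictures are saved under pics/ and viewed, and the job is handed in when it is done.

Besides the shell and the picture viewer there is one more tool, called after "Request:" by a JSON object that holds its "op" and its "data". carry_out: Moves the arm, as the interface text tells. Shift numbers are shares of 0.04 m and turn numbers shares of 5 degrees, none past 1 either way. Its arguments: {"type":"object","properties":{"moves":{"type":"array"}},"required":["moves"]}

```bash
ls; mkdir -p pics; cat > h.py <<'E'
import numpy as np, cv2
from plant import state, grab_frame, ticket, manip
def save(f,n,crop=None,s=1):
    im=f['frame'][:,:,::-1]
    if crop: im=im[crop[1]:crop[3],crop[0]:crop[2]]
    cv2.imwrite('pics/'+n,cv2.resize(im,None,fx=s,fy=s,interpolation=cv2.INTER_CUBIC))
def rays(f,px):
    K=f['K'];px=np.atleast_2d(px).astype(float)
    d=np.array([f['k1'],0,0,0,0],float)
    # drawn = ray*(1+k1 r^2): r radius of the ray
    u=cv2.undistortPoints(px.reshape(-1,1,2),K,d).reshape(-1,2)
    return np.c_[u,np.ones(len(u))]
def plane(f,px,z):
    T=f['world_from_camera'];d=rays(f,px)@T[:3,:3].T;o=T[:3,3]
    return o+d*((z-o[2])/d[:,2])[:,None]
def depth(f,px):
    T=f['world_from_camera'];r=rays(f,px)
    z=np.array([f['z_map'][int(round(p[1])),int(round(p[0]))] for p in np.atleast_2d(px)])
    return (r*z[:,None])@T[:3,:3].T+T[:3,3]
def proj(f,P):
    T=np.linalg.inv(f['world_from_camera']);c=np.atleast_2d(P)@T[:3,:3].T+T[:3,3]
    s=c[:,:2]/c[:,2:];r2=(s**2).sum(1,keepdims=True);s=s*(1+f['k1']*r2)
    return s*np.array([f['K'][0,0],f['K'][1,1]])+f['K'][:2,2]
def cloud(f):
    H,W=f['z_map'].shape
    u,v=np.meshgrid(np.arange(W),np.arange(H));px=np.c_[u.ravel(),v.ravel()]
    T=f['world_from_camera'];P=(rays(f,px)*f['z_map'].reshape(-1,1))@T[:3,:3].T+T[:3,3]
    P[f['z_map'].ravel()==0]=np.nan
    return P.reshape(H,W,3)
E
python3 - <<'E'
from h import *
print(state()); print(manip, getattr(manip,'grip_depth',None))
for n in('top','side'):
    f=grab_frame(n); save(f,n+'0.png',s=1.56); print(n,f['K'],f['k1'],f['world_from_camera'])
E
```

```text
pics
{'time': 0.0, 'joint_pos': array([-1.30399256e+00,  5.33390532e-02,  1.61433760e+00,  9.53702691e-06,
        1.47598337e+00, -1.19002724e-01]), 'joint_vel': array([ 0.00145854,  0.00084095,  0.000724  ,  0.00043724, -0.00010728,
       -0.00022652]), 'joint_efforts': array([-1.04163182e-04, -3.93679941e+01, -3.70176065e+01, -1.75340506e-04,
        6.97853859e-03,  4.52430243e-06]), 'tool_pos': array([ 0.23502375, -0.57844041,  0.23004801]), 'tool_rot': array([-6.78556979e-04,  8.29549323e-01, -5.58432496e-01, -7.79795497e-04]), 'contact_force': array([0.60856929, 0.27580196, 0.11270894]), 'ft_torque': array([0.00310741, 0.03815349, 0.03013013]), 'gripper_width': 1.0024847159092471}
<Robot object at 0x7f7c99967e00> 0.0187
top [[384.26569659   0.         255.87213103]
 [  0.         384.26569659 195.38092922]
 [  0.           0.           1.        ]] -0.10291272294981992 [[ 0.10141218 -0.9720518   0.21173302  0.33614116]
 [-0.99482332 -0.10047511  0.01520872  0.02612097]
 [ 0.00649023 -0.2121793  -0.9772092   1.02289872]
 [ 0.          0.          0.          1.        ]]
side [[349.0372726    0.         254.27976234]
 [  0.         349.0372726  191.3795298 ]
 [  0.           0.           1.        ]] -0.06471174307701805 [[-0.99813445 -0.01773288  0.05842222  0.48334314]
 [-0.05695603  0.61511141 -0.78638029  0.68481032]
 [-0.02199139 -0.78824076 -0.61497389  0.56922693]
 [ 0.          0.          0.          1.        ]]
```

View pics/top0.png

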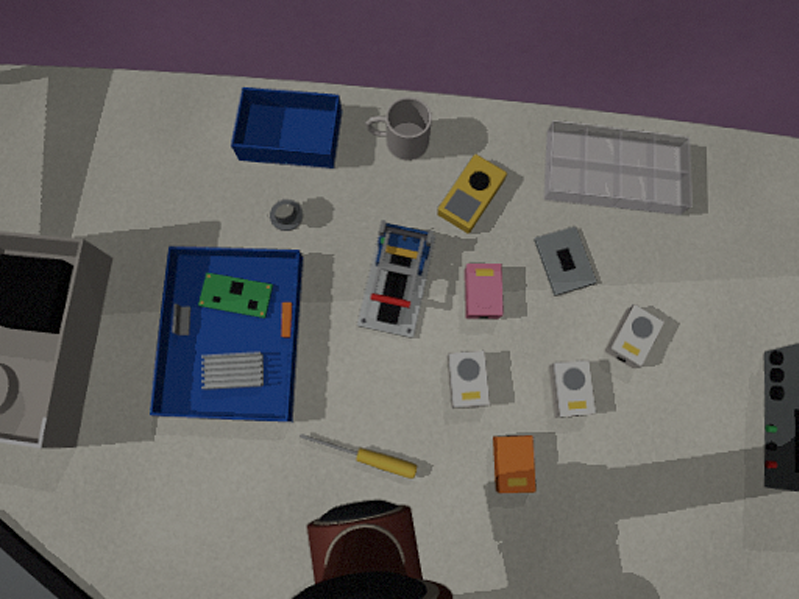

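View pics/side0.png

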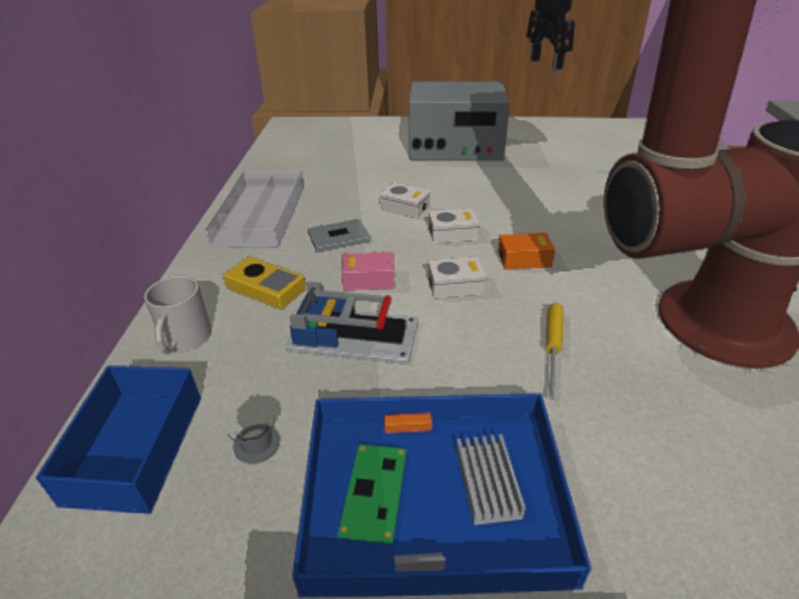

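Top view (native px): three white modules at (299,242), (367,249), (408,215). Look-alikes are the pink box (310,186) and the orange one (330,297), both rejected by colour. The parts bin is the one holding the green board (151,188), not the empty blue bin (183,81). The jig is at (253,180) with its red bar at (250,192), the dock plate with the black patch is at (364,167), and the meter is at (303,123).

```bash
cat > m.py <<'E'
from h import *
def comp(mask,minA=30):
    mask=cv2.morphologyEx(mask.astype(np.uint8),cv2.MORPH_OPEN,np.ones((2,2)))
    n,l,s,c=cv2.connectedComponentsWithStats(mask)
    return [(l==i,c[i],s[i,4]) for i in range(1,n) if s[i,4]>=minA]
def rect(f,m,z):
    """min-area rectangle of a pixel mask's outline cast on plane z"""
    cs,_=cv2.findContours(m.astype(np.uint8),cv2.RETR_EXTERNAL,cv2.CHAIN_APPROX_NONE)
    c=max(cs,key=cv2.contourArea).reshape(-1,2)
    P=plane(f,c,z)[:,:2]*1000
    (cx,cy),(w,h),a=cv2.minAreaRect(P.astype(np.float32))
    if w<h: w,h,a=h,w,a+90
    a=(a+90)%180-90
    return np.round([cx,cy,w,h,a],1)  # long side at angle a (deg) from world x
E
python3 - <<'E'
from m import *
f=grab_frame('top'); hsv=cv2.cvtColor(f['frame'],cv2.COLOR_RGB2HSV); C=cloud(f); Z=C[...,2]
h,s,v=[hsv[...,i].astype(int) for i in range(3)]
for m,c,a in comp((Z>.033)&(Z<.047),80): print('z40',c.round(),a,rect(f,m,.04),'hsv',np.median(hsv[m],0),np.median(Z[m]).round(4))
for m,c,a in comp((Z>.007)&(Z<.017)&(s<70),200): print('z12',c.round(),a,rect(f,m,.012))
for m,c,a in comp((h>45)&(h<75)&(s>120)&(v>60),30): print('green',c.round(),a,rect(f,m,.013),np.nanmedian(Z[m]))
for m,c,a in comp(((h<6)|(h>174))&(s>150)&(v>60),20): print('red',c.round(),a,rect(f,m,.062),np.nanmedian(Z[m]))
for m,c,a in comp((h>18)&(h<32)&(s>120)&(v>60),20): print('yel',c.round(),a,rect(f,m,.04),np.nanmedian(Z[m]))
for m,c,a in comp((h>100)&(h<130)&(s>120),60): print('blue',c.round(),a,rect(f,m,.045),np.nanmedian(Z[m]))
save(f,'jig.png',(225,130,285,225),8); save(f,'bin.png',(90,150,200,275),5)
save(f,'pumps.png',(280,135,440,325),3.1)
E
```

```text
z40 [373.  82.] 124 [ 905.9 -258.6  105.2   33.   -89.4] hsv [18. 11. 94.] 0.0362
z40 [437.  92.] 87 [ 897.5 -438.7   54.5   47.8   88.1] hsv [15. 11. 98.] nan
z40 [306. 117.] 166 [777.5 -68.1  70.4  43.  -32.7] hsv [90.  90.5 18.5] 0.0353
z40 [257. 157.] 109 [650.4  48.3  43.5  32.1  79.9] hsv [108. 176.  89.] 0.0458
z40 [105. 203.] 298 [485.4 436.2 248.6  15.    2.2] hsv [111. 220.  37.] 0.0361
z40 [ 62. 185.] 126 [523.1 565.9 131.6   9.1  -0. ] hsv [18. 22. 56.] 0.0336
z40 [311. 186.] 756 [ 589.  -101.1   90.    58.9    4.3] hsv [170.  96. 147.] nan
z40 [409. 215.] 740 [ 536.9 -366.8   90.8   60.8  -26.6] hsv [ 25.   8. 148.] nan
z40 [ 53. 226.] 90 [ 4.119e+02  5.663e+02  8.090e+01  8.900e+00 -3.000e-01] hsv [18. 22. 57.] 0.0343
z40 [301. 244.] 833 [435.4 -86.2  90.3  60.6  10.2] hsv [ 25.   7. 149.] nan
z40 [369. 250.] 820 [ 437.5 -261.5   90.7   63.    10.6] hsv [ 26.5   7.  148. ] nan
z40 [498. 286.] 233 [ 373.  -611.3  146.3   23.7    0. ] hsv [83. 20. 55.] nan
z40 [331. 298.] 856 [ 306.7 -173.1   90.4   59.1    7.8] hsv [ 13. 189. 144.] nan
z12 [363. 167.] 1035 [ 665.1 -244.9
[... 332 characters left out ...]
 12.9  82.4] 0.045563993721984275
yel [311. 176.] 44 [617.9 -98.8  27.    8.3 -84. ] 0.04019709800355331
yel [405. 224.] 37 [ 512.6 -356.3   27.     9.4   64.1] 0.04092956935749148
yel [302. 254.] 37 [409.  -92.2  24.3   8.8 -77.3] 0.040265302244345436
yel [371. 260.] 44 [ 410.8 -267.8   24.    10.2  -84.8] 0.04102015272531939
yel [249. 298.] 352 [288.2  33.4  96.1  23.2  77.7] 0.023443921574989923
yel [332. 310.] 48 [ 278.8 -177.1   26.2   10.2  -78.8] 0.03975952253237525
blue [185.  82.] 3027 [853.5 275.  189.  146.8 -89.6] 0.008772312465631371
blue [260. 156.] 146 [657.1  42.5  51.8  22.1  83.3] 0.04597926674277075
blue [146. 216.] 7421 [472.7 319.8 288.  234.6   3.9] 0.005434457536240611
```

```bash
python3 - <<'E'
from h import *
f=grab_frame('side'); save(f,'sjig.png',(175,175,275,240),8); 
a=cv2.imread('pics/jig.png');b=cv2.imread('pics/sjig.png')
E
```

```text
(no output)
```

View pics/jig.png

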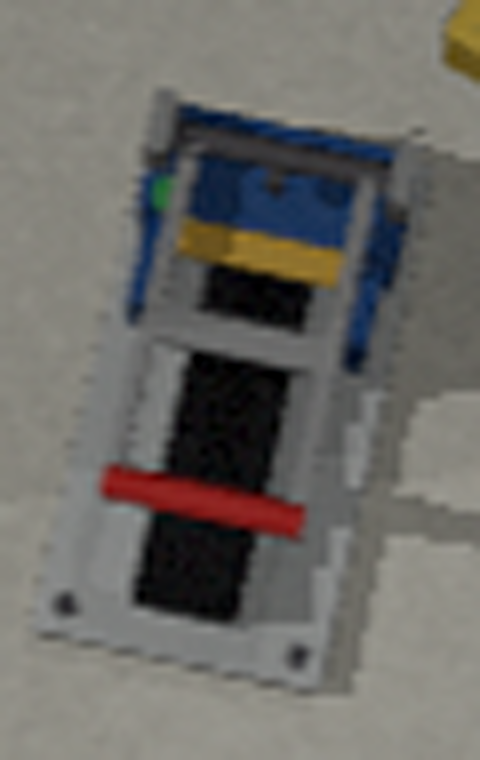

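View pics/sjig.png

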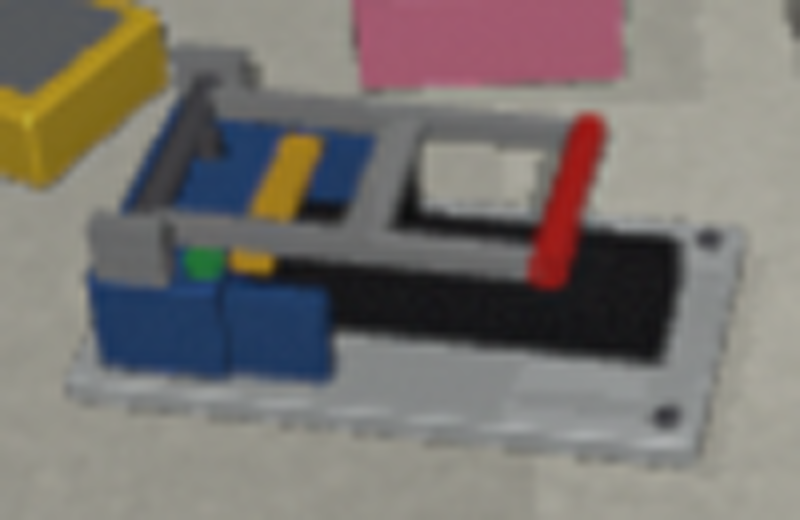

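View pics/pumps.png

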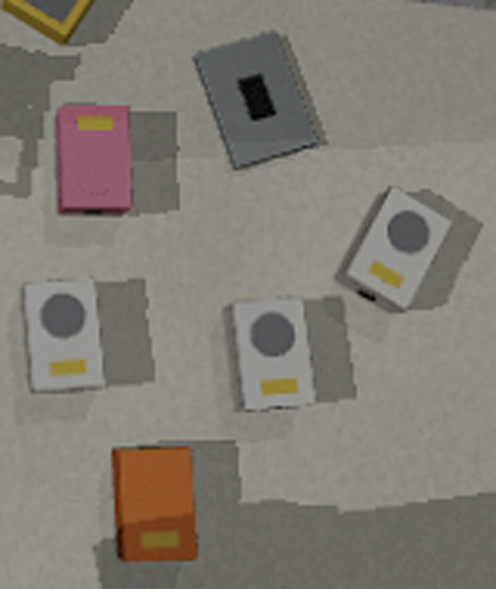

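```bash
cat > p.py <<'E'
from m import *
from scipy.spatial.transform import Rotation as R
JA=np.radians(-6.6); SEAT=np.array([.5835,.0506,.030])
def rot(s): q=s['tool_rot']; return R.from_quat([q[1],q[2],q[3],q[0]])
def down(phi): # tool down, tool x at world yaw phi
    c,s=np.cos(phi),np.sin(phi); return R.from_matrix(np.array([[c,s,0],[s,-c,0],[0,0,-1]]))
def info():
    s=state(); r=rot(s); X=r.as_matrix()[:,0]
    print('t%.2f'%s['time'],'tcp',(s['tool_pos']*1000).round(1),'yaw %.1f'%np.degrees(np.arctan2(X[1],X[0])),'tilt %.2f'%np.degrees(np.arccos(-r.as_matrix()[2,2])),'F',s['contact_force'].round(1),'w %.3f'%s['gripper_width'],'q',s['joint_pos'].round(2))
    return s
def plan(pos,phi_deg):
    """total tool-axis shift (in 0.04 m units, axes at present pose and at end pose) and turn (5 deg units)"""
    s=info(); r=rot(s); g=down(np.radians(phi_deg))
    d=np.array(pos)-s['tool_pos']
    print('turn/5deg',(np.degrees((r.inv()*g).as_rotvec())/5).round(2),'| shift now-axes',(r.inv().apply(d)/.04).round(2),'| shift end-axes',(g.inv().apply(d)/.04).round(2))
def J(x,y,z): # jig coords mm -> world m
    c,s=np.cos(JA),np.sin(JA); return np.array([SEAT[0]+(c*x-s*y)/1000,SEAT[1]+(s*x+c*y)/1000,z/1000])
E
python3 - <<'E'
from p import *
f=grab_frame('side'); t=grab_frame('top')
# check jig: bed/base corners predicted vs image
for n,fr,s in(('top',t,8),('side',f,8)):
    im=fr['frame'][:,:,::-1].copy()
    im=cv2.resize(im,None,fx=4,fy=4,interpolation=cv2.INTER_CUBIC)
    for q in [(-80,50,10),(-80,-50,10),(-65,18,30),(-65,-18,30),(-35,33,56),(-35,-33,56),(48,30,46),(48,-30,46),(60,45,46),(60,-45,46)]:
        u=proj(fr,J(*q))[0]*4+1.5; cv2.circle(im,tuple(int(round(a)) for a in u),3,(255,0,255),-1)
    c=(225,130,285,225) if n=='top' else (175,175,275,240)
    cv2.imwrite('pics/chk_%s.png'%n,cv2.resize(im[c[1]*4:c[3]*4,c[0]*4:c[2]*4],None,fx=1.5,fy=1.5))
plan((.5487,.0546,.23),-6.6)
E
python3 -c "
import cv2,numpy as np
a=cv2.imread('pics/chk_top.png');b=cv2.imread('pics/chk_side.png')
h=max(a.shape[0],b.shape[0]);o=np.zeros((h,a.shape[1]+b.shape[1],3),np.uint8);o[:a.shape[0],:a.shape[1]]=a;o[:b.shape[0],a.shape[1]:]=b
print(o.shape);cv2.imwrite('pics/chk.png',cv2.resize(o,(800,int(o.shape[0]*800/o.shape[1]))))"
```

```text
t0.30 tcp [ 235.2 -578.8  230.9] yaw -67.9 tilt 0.04 F [ 0.9 -0.1  0.1] w 0.999 q [-1.3   0.05  1.61  0.    1.48 -0.12]
turn/5deg [-1.000e-02  1.000e-02 -1.226e+01] | shift now-axes [-11.72 -13.22   0.03] | shift end-axes [  5.97 -16.63   0.02]
(570, 960, 3)
```

View pics/chk.png

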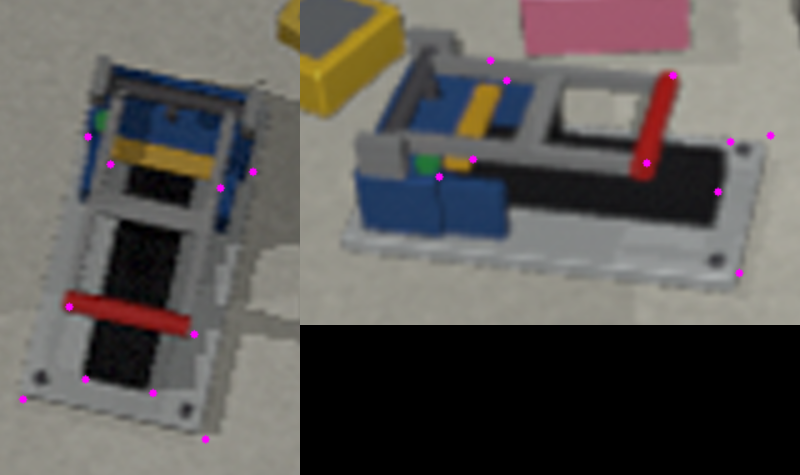

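The projected points sit about 1 px low and right. That is a bias from the 2x2 morphology kernel. I'll fix the kernel and re-measure.

```bash
sed -i 's/np.ones((2,2))/np.ones((3,3))/' m.py; cat > meas.py <<'E'
from p import *
def run():
    f=grab_frame('top'); hsv=cv2.cvtColor(f['frame'],cv2.COLOR_RGB2HSV); C=cloud(f); Z=C[...,2]
    h,s,v=[hsv[...,i].astype(int) for i in range(3)]
    for m,c,a in comp((Z>.033)&(Z<.047)&(s<45)&(v>90),200): print('pump',c.round(),a,rect(f,m,.04))
    for m,c,a in comp((Z>.007)&(Z<.017)&(s<70),200): print('z12',c.round(),a,rect(f,m,.012))
    for m,c,a in comp((h>45)&(h<75)&(s>120)&(v>60),100): print('green',c.round(),a,rect(f,m,.013),np.nanmedian(Z[m]))
    for m,c,a in comp(((h<6)|(h>174))&(s>150)&(v>60),30): print('red',c.round(),a,rect(f,m,.060),np.nanmedian(Z[m]))
    for m,c,a in comp((h>18)&(h<32)&(s>120)&(v>60),30): print('yel',c.round(),a,rect(f,m,.046),np.nanmedian(Z[m]))
    return f
if __name__=='__main__': run()
E
python3 meas.py
```

```text
pump [408. 215.] 554 [ 539.  -363.3   91.4   61.1  -27.4]
pump [300. 243.] 621 [437.8 -83.6  90.2  60.6  10.4]
pump [368. 249.] 608 [ 439.2 -259.    88.6   63.     9.8]
z12 [362. 167.] 1002 [ 667.5 -241.8  111.4   80.7   22.8]
z12 [261. 199.] 358 [562.1  36.1 115.6  58.3  -7.3]
z12 [236. 197.] 264 [556.5  97.1  94.   34.8   6.3]
green [150. 189.] 761 [544.3 328.8 120.   59.9  85.4] 0.012626584499009219
red [250. 192.] 105 [551.6  57.1  63.6  11.3  84.3] 0.06103284394660091
yel [304. 122.] 723 [761.5 -63.9 134.9  69.3 -27.1] 0.0318208592488628
yel [257. 161.] 90 [640.4  47.6  51.   12.9  82.4] 0.04600222237179474
yel [310. 174.] 44 [618.7 -95.2  26.8   8.2 -84. ] 0.04080103866683987
yel [404. 223.] 35 [ 513.8 -350.6   25.7    9.4   64.1] 0.040467106709977996
yel [301. 253.] 35 [410.  -88.8  23.    7.6 -84.4] 0.03999439080785605
yel [370. 259.] 44 [ 412.7 -263.3   23.8   10.1  -84.8] 0.04065572691948882
yel [248. 297.] 353 [290.7  36.   95.5  23.1  77.7] 0.02324418214263546
yel [331. 308.] 44 [ 281.5 -173.1   25.1    7.3  -84.9] 0.04062305355335244
```

```bash
sed -i 's/SEAT=.*/SEAT=np.array([.5860,.0535,.030])/' p.py; cat >> p.py <<'E'
def rows(pos,phi_deg,g,n=None):
    """suggested rows, uniform world step and turn; shift in axes as they stand"""
    s=info(); r=rot(s); t=down(np.radians(phi_deg)); d=np.array(pos)-s['tool_pos']; rv=(r.inv()*t).as_rotvec()
    if n is None: n=int(np.ceil(max(np.linalg.norm(d)/.0395,np.degrees(np.linalg.norm(rv))/4.95,1)))
    for k in range(n):
        rk=r*R.from_rotvec(rv*k/n); sh=rk.inv().apply(d/n)/.04
        print([float(x) for x in (np.degrees(rv)/5/n).round(2)]+[float(x) for x in sh.round(2)]+[g],end=',' if (k+1)%8 else '\n\n')
    print()
E
python3 - <<'E'
from p import *
rows(J(-35,0,160),-6.6,0.06)
E
```

```text
t0.35 tcp [ 235.1 -578.9  231. ] yaw -67.9 tilt 0.03 F [-0.4 -1.  -0.6] w 0.998 q [-1.3   0.05  1.61 -0.    1.48 -0.12]
[-0.0, 0.0, -0.65, -0.62, -0.7, 0.09, 0.06],[-0.0, 0.0, -0.65, -0.58, -0.73, 0.09, 0.06],[-0.0, 0.0, -0.65, -0.54, -0.77, 0.09, 0.06],[-0.0, 0.0, -0.65, -0.49, -0.79, 0.09, 0.06],[-0.0, 0.0, -0.65, -0.45, -0.82, 0.09, 0.06],[-0.0, 0.0, -0.65, -0.4, -0.84, 0.09, 0.06],[-0.0, 0.0, -0.65, -0.35, -0.87, 0.09, 0.06],[-0.0, 0.0, -0.65, -0.3, -0.88, 0.09, 0.06]

[-0.0, 0.0, -0.65, -0.25, -0.9, 0.09, 0.06],[-0.0, 0.0, -0.65, -0.2, -0.91, 0.09, 0.06],[-0.0, 0.0, -0.65, -0.15, -0.92, 0.09, 0.06],[-0.0, 0.0, -0.65, -0.1, -0.93, 0.09, 0.06],[-0.0, 0.0, -0.65, -0.05, -0.93, 0.09, 0.06],[-0.0, 0.0, -0.65, 0.01, -0.93, 0.09, 0.06],[-0.0, 0.0, -0.65, 0.06, -0.93, 0.09, 0.06],[-0.0, 0.0, -0.65, 0.11, -0.93, 0.09, 0.06]

[-0.0, 0.0, -0.65, 0.16, -0.92, 0.09, 0.06],[-0.0, 0.0, -0.65, 0.22, -0.91, 0.09, 0.06],[-0.0, 0.0, -0.65, 0.27, -0.9, 0.09, 0.06],
```

Request:
{"op": "carry_out", "data": {"moves": [[[0,0,-0.65,-0.62,-0.7,0.09,0.06],[0,0,-0.65,-0.58,-0.73,0.09,0.06],[0,0,-0.65,-0.54,-0.77,0.09,0.06],[0,0,-0.65,-0.49,-0.79,0.09,0.06],[0,0,-0.65,-0.45,-0.82,0.09,0.06],[0,0,-0.65,-0.4,-0.84,0.09,0.06],[0,0,-0.65,-0.35,-0.87,0.09,0.06],[0,0,-0.65,-0.3,-0.88,0.09,0.06]]]}}

```text
time: 1.02
tool_pos: [0.368, -0.3095, 0.2025]
tool_rot: [0.0, 0.934, -0.356, 0.0]
contact_force: [-0.7, -0.2, -0.1]
gripper_width: 0.53
```

Request:
{"op": "carry_out", "data": {"moves": [[[0,0,-0.65,-0.25,-0.9,0.09,0.06],[0,0,-0.65,-0.2,-0.91,0.09,0.06],[0,0,-0.65,-0.15,-0.92,0.09,0.06],[0,0,-0.65,-0.1,-0.93,0.09,0.06],[0,0,-0.65,-0.05,-0.93,0.09,0.06],[0,0,-0.65,0.01,-0.93,0.09,0.06],[0,0,-0.65,0.06,-0.93,0.09,0.06],[0,0,-0.65,0.11,-0.93,0.09,0.06]]]}}

```text
time: 1.68
tool_pos: [0.4995, -0.0412, 0.1739]
tool_rot: [0.0, 0.991, -0.137, 0.0]
contact_force: [0.1, -0.8, 0.2]
gripper_width: 0.532
```

Request:
{"op": "carry_out", "data": {"moves": [[[0,0,-0.65,0.16,-0.92,0.09,0.06],[0,0,-0.65,0.22,-0.91,0.09,0.06],[0,0,-0.65,0.27,-0.9,0.09,0.06],[0,0,0,0,0,0,0.06],[0,0,0,0,0,0,0.06]]]}}

```text
time: 2.1
tool_pos: [0.5483, 0.0595, 0.1625]
tool_rot: [0.0, 0.999, -0.052, -0.001]
contact_force: [0.4, 0.1, 0.3]
gripper_width: 0.531
```

```bash
python3 - <<'E'
from p import *
plan(J(-35,0,42),-6.6)
f=grab_frame('side'); save(f,'a1.png',(130,60,330,240),4)
E
```

```text
t2.10 tcp [548.3  59.5 162.5] yaw -6.0 tilt 0.06 F [0.4 0.1 0.3] w 0.531 q [-0.03 -0.07  1.85 -0.    1.36  0.08]
turn/5deg [0.   0.01 0.13] | shift now-axes [0.08 0.04 3.01] | shift end-axes [0.08 0.04 3.01]
```

View pics/a1.png

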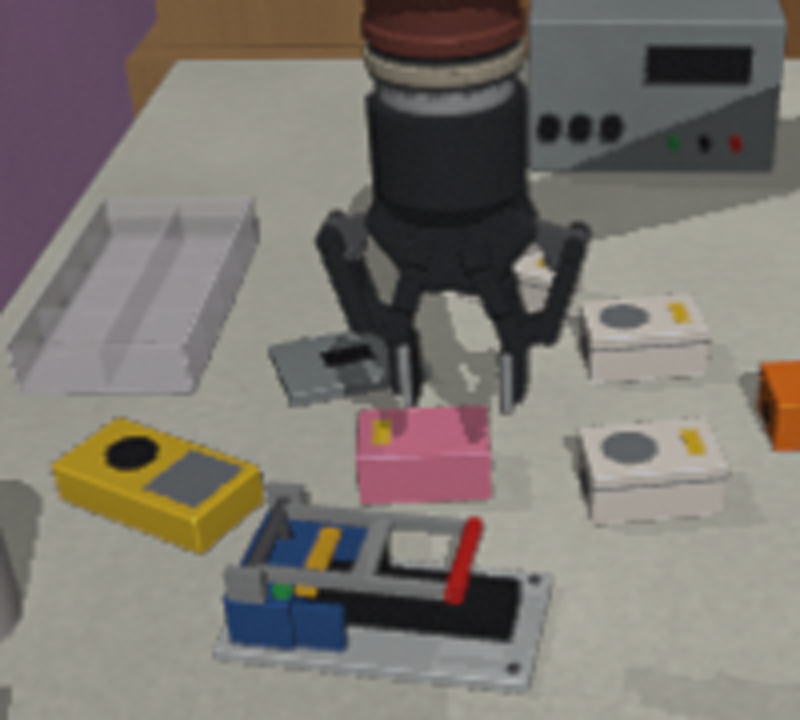

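Request:
{"op": "carry_out", "data": {"moves": [[[0,0,0.13,0.08,0.04,0.8,0.06],[0,0,0,0,0,0.8,0.06],[0,0,0,0,0,0.6,0.06],[0,0,0,0,0,0.4,0.06],[0,0,0,0,0,0.4,0.06],[0,0,0,0,0,0,0.06]]]}}

```text
time: 2.65
tool_pos: [0.548, 0.0545, 0.0393]
tool_rot: [0.0, 0.998, -0.061, -0.003]
contact_force: [-0.8, -0.2, -0.3]
gripper_width: 0.529
```

```bash
python3 - <<'E'
from p import *
plan(J(-35,0,42),-6.6)
f=grab_frame('side'); save(f,'a2.png',(150,90,290,240),4)
E
```

```text
t2.65 tcp [548.   54.5  39.3] yaw -6.9 tilt 0.39 F [-0.8 -0.2 -0.3] w 0.529 q [-0.04  0.08  1.92 -0.    1.14  0.09]
turn/5deg [ 0.01  0.08 -0.07] | shift now-axes [ 0.07 -0.08 -0.07] | shift end-axes [ 0.07 -0.08 -0.07]
```

View pics/a2.png

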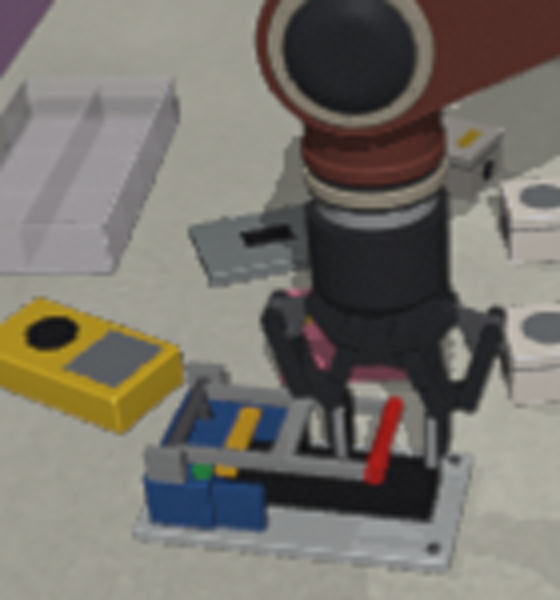

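The bar is between the fingers, one of them in the window. Closing.

Request:
{"op": "carry_out", "data": {"moves": [[[0,0,0,0.05,-0.08,-0.07,-0.5],[0,0,0,0,0,0,-1],[0,0,0,0,0,0,-1],[0,0,0,0,0,0,-1],[0,0,0,0,0,0,-1],[0,0,0,0,0,0,-1],[0,0,0,0,0,0,-1]]]}}

```text
time: 3.28
tool_pos: [0.551, 0.0592, 0.0479]
tool_rot: [0.0, 0.998, -0.059, -0.004]
contact_force: [-14.9, 0.5, 14.4]
gripper_width: 0.11
```

```bash
python3 - <<'E'
from p import *
s=info()
# jig-frame position
d=s['tool_pos']-SEAT; c,sn=np.cos(JA),np.sin(JA); print('jig',(1000*np.array([c*d[0]+sn*d[1],-sn*d[0]+c*d[1]])).round(1))
r0=np.array([-120,0]); prev=r0; z=[]
for th in np.linspace(0,1.7,16)[1:]:
    p=120*np.array([-np.cos(th),np.sin(th)]); print(th.round(2),((p-prev)/40).round(2)); prev=p
E
```

```text
t3.28 tcp [551.   59.2  47.9] yaw -6.8 tilt 0.46 F [-14.9   0.5  14.4] w 0.110 q [-0.03  0.08  1.91 -0.    1.16  0.09]
jig [-35.4   1.6]
0.11 [0.02 0.34]
0.23 [0.06 0.33]
0.34 [0.09 0.33]
0.45 [0.13 0.31]
0.57 [0.17 0.3 ]
0.68 [0.2  0.28]
0.79 [0.23 0.25]
0.91 [0.26 0.22]
1.02 [0.28 0.19]
1.13 [0.3  0.16]
1.25 [0.32 0.13]
1.36 [0.33 0.09]
1.47 [0.34 0.05]
1.59 [0.34 0.01]
1.7 [ 0.34 -0.02]
```

Request:
{"op": "carry_out", "data": {"moves": [[[0,0,0,0.02,0,-0.34,-1],[0,0,0,0.06,0,-0.33,-1],[0,0,0,0.09,0,-0.33,-1],[0,0,0,0.13,0,-0.31,-1]]]}}

```text
time: 3.62
tool_pos: [0.5601, 0.0581, 0.0967]
tool_rot: [-0.0, 0.998, -0.059, -0.007]
contact_force: [-15.1, 1.5, -1.4]
gripper_width: 0.108
```

```bash
python3 - <<'E'
from p import *
s=info()
d=s['tool_pos']-SEAT; c,sn=np.cos(JA),np.sin(JA); print('jig',(1000*np.array([c*d[0]+sn*d[1],-sn*d[0]+c*d[1]])).round(1))
f=grab_frame('side'); save(f,'a3.png',(150,90,290,240),4)
E
```

```text
t3.62 tcp [560.1  58.1  96.7] yaw -6.8 tilt 0.81 F [-15.1   1.5  -1.4] w 0.108 q [-0.03  0.04  1.86  0.    1.26  0.09]
jig [-26.2   1.6]
```

View pics/a3.png

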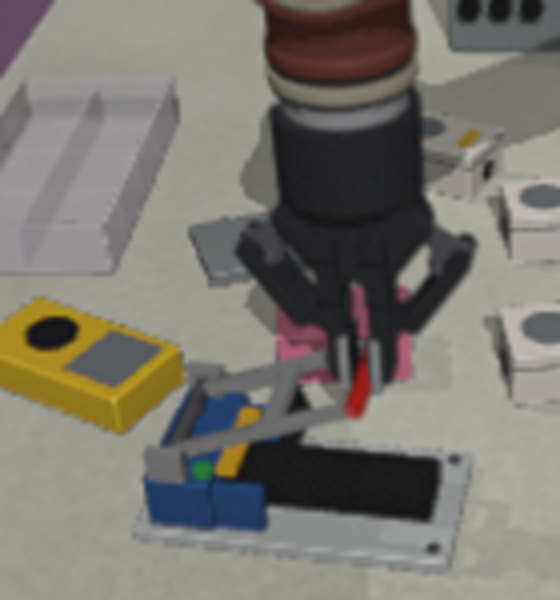

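Request:
{"op": "carry_out", "data": {"moves": [[[0,0,0,0.12,0,-0.3,-1],[0,0,0,0.18,0,-0.28,-1],[0,0,0,0.22,0,-0.25,-1],[0,0,0,0.26,0,-0.22,-1],[0,0,0,0.28,0,-0.19,-1],[0,0,0,0.3,0,-0.16,-1]]]}}

```text
time: 4.17
tool_pos: [0.6167, 0.0515, 0.161]
tool_rot: [0.0, 0.998, -0.059, -0.005]
contact_force: [-22.0, -0.4, 30.8]
gripper_width: 0.103
```

```bash
cat >> p.py <<'E'
def jig():
    s=info(); d=s['tool_pos']-SEAT; c,sn=np.cos(JA),np.sin(JA); a=1000*np.array([c*d[0]+sn*d[1],-sn*d[0]+c*d[1],s['tool_pos'][2]]); print('jig',a.round(1)); return a
E
python3 - <<'E'
from p import *
jig()
f=grab_frame('side'); save(f,'a4.png',(150,60,290,240),4)
E
```

```text
t4.17 tcp [616.7  51.5 161. ] yaw -6.7 tilt 0.53 F [-22.   -0.4  30.8] w 0.103 q [-0.04  0.1   1.69 -0.    1.37  0.08]
jig [ 30.7   1.6 161. ]
```

View pics/a4.png

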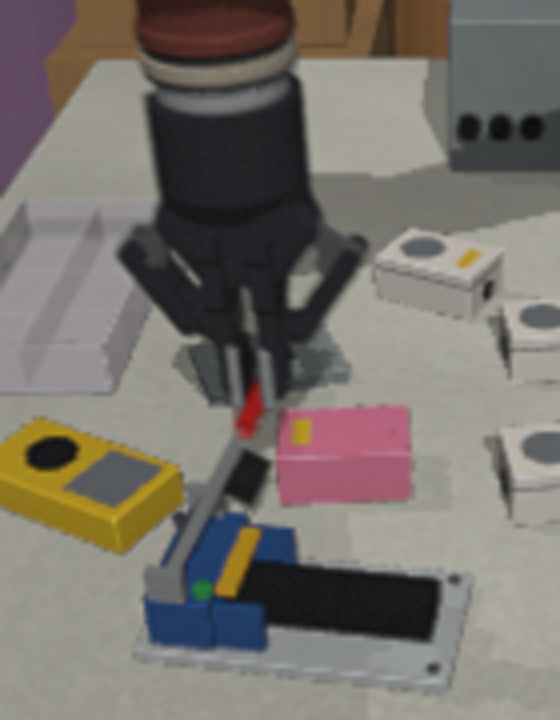

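Request:
{"op": "carry_out", "data": {"moves": [[[0,0,0,0.1,0,-0.2,-0.8],[0,0,0,0.1,0,-0.3,-0.4],[0,0,0,0,0,-0.8,0],[0,0,0,0,0,-0.8,0.06],[0,0,0,0,0,0,0.06],[0,0,0,0,0,0,0.06]]]}}

```text
time: 4.72
tool_pos: [0.6297, 0.05, 0.2433]
tool_rot: [-0.0, 0.998, -0.059, 0.004]
contact_force: [-0.0, 0.3, 0.1]
gripper_width: 0.528
```

```bash
python3 - <<'E'
from p import *
jig()
f=grab_frame('side'); save(f,'a5.png',(130,60,290,240),4)
E
```

```text
t4.72 tcp [629.7  50.  243.3] yaw -6.8 tilt 0.47 F [-0.   0.3  0.1] w 0.528 q [-0.04  0.06  1.59  0.    1.49  0.08]
jig [ 43.8   1.5 243.3]
```

View pics/a5.png

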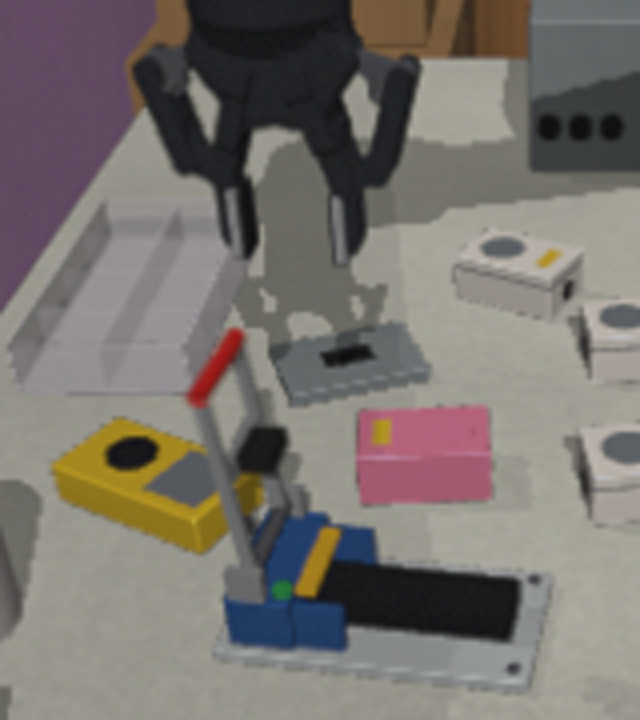

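```bash
python3 - <<'E'
from p import *
f=grab_frame('top'); hsv=cv2.cvtColor(f['frame'],cv2.COLOR_RGB2HSV);h,s,v=[hsv[...,i].astype(int) for i in range(3)]
for m,c,a in comp((h>45)&(h<75)&(s>120)&(v>60),100):
    q=rect(f,m,.013); print('green',c.round(),a,q)
    th=np.radians(q[4]); g=np.array([q[0]-15*np.cos(th)*np.sign(np.sin(th)),q[1]-15*abs(np.sin(th))])/1000; print(g)
    rows((*g,.12),q[4]-90,0.7)
E
```

```text
green [150. 189.] 760 [544.3 328.6 119.6  59.9  85.4]
[0.54309702 0.31364832]
t4.82 tcp [627.5  50.1 238.5] yaw -6.8 tilt 0.03 F [ 0.4 -0.3  0.1] w 0.528 q [-0.04  0.06  1.59  0.    1.49  0.08]
[-0.0, -0.0, -0.05, -0.36, -0.79, 0.37, 0.7],[-0.0, -0.0, -0.05, -0.36, -0.79, 0.37, 0.7],[-0.0, -0.0, -0.05, -0.35, -0.79, 0.37, 0.7],[-0.0, -0.0, -0.05, -0.35, -0.79, 0.37, 0.7],[-0.0, -0.0, -0.05, -0.34, -0.79, 0.37, 0.7],[-0.0, -0.0, -0.05, -0.34, -0.79, 0.37, 0.7],[-0.0, -0.0, -0.05, -0.34, -0.8, 0.37, 0.7],[-0.0, -0.0, -0.05, -0.33, -0.8, 0.37, 0.7]
```

Request:
{"op": "carry_out", "data": {"moves": [[[0,0,-0.05,-0.36,-0.79,0.37,0.7],[0,0,-0.05,-0.36,-0.79,0.37,0.7],[0,0,-0.05,-0.35,-0.79,0.37,0.7],[0,0,-0.05,-0.35,-0.79,0.37,0.7],[0,0,-0.05,-0.34,-0.79,0.37,0.7],[0,0,-0.05,-0.34,-0.79,0.37,0.7],[0,0,-0.05,-0.34,-0.8,0.37,0.7],[0,0,-0.05,-0.33,-0.8,0.37,0.7]]]}}

```text
time: 5.48
tool_pos: [0.5415, 0.3148, 0.1172]
tool_rot: [0.001, 0.999, -0.042, -0.001]
contact_force: [0.2, -0.5, 0.5]
gripper_width: 0.848
```

Request:
{"op": "carry_out", "data": {"moves": [[[0,0,0,0,0,0,0.7],[0,0,0,0,0,0,0.7]]]}}

```text
time: 5.65
tool_pos: [0.5408, 0.3145, 0.1164]
tool_rot: [0.001, 0.999, -0.04, -0.002]
contact_force: [0.2, -0.1, -0.9]
gripper_width: 0.848
```

```bash
python3 - <<'E'
from p import *
rows((.5431,.3137,.020),-4.6,0.7)
f=grab_frame('side'); save(f,'b1.png',(170,100,400,384),2.6)
C=cloud(f); 
E
```

```text
t5.65 tcp [540.8 314.5 116.4] yaw -4.6 tilt 0.33 F [ 0.2 -0.1 -0.9] w 0.848 q [ 0.41  0.15  1.7  -0.    1.29  0.49]
[0.01, 0.02, -0.0, 0.02, 0.0, 0.8, 0.7],[0.01, 0.02, -0.0, 0.02, 0.0, 0.8, 0.7],[0.01, 0.02, -0.0, 0.02, 0.0, 0.8, 0.7],
```

View pics/b1.png

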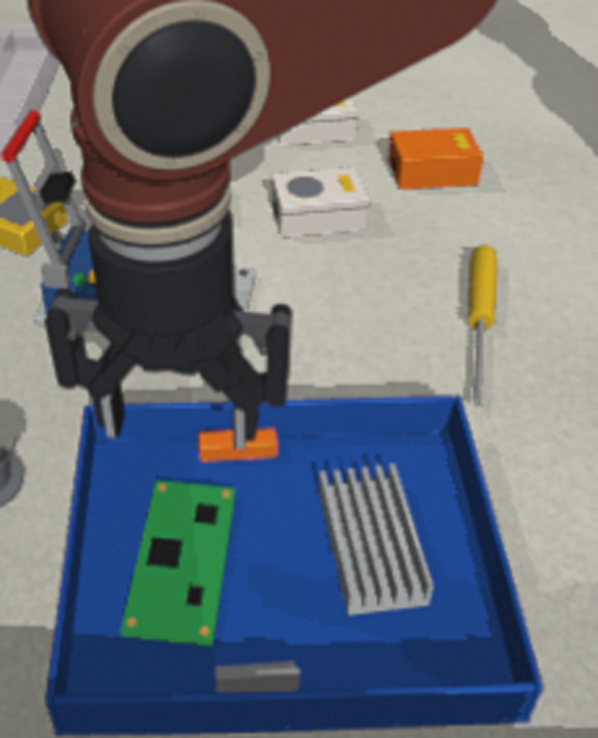

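Request:
{"op": "carry_out", "data": {"moves": [[[0.01,0.05,0,0.05,0,0.7,0.7],[0,0,0,0,0,0.7,0.7],[0,0,0,0,0,0.5,0.7],[0,0,0,0,0,0.3,0.7],[0,0,0,0,0,0.1,0.7],[0,0,0,0,0,0,0.7]]]}}

```text
time: 6.2
tool_pos: [0.5457, 0.3126, 0.027]
tool_rot: [0.0, 0.999, -0.042, 0.002]
contact_force: [-0.2, 0.4, 0.6]
gripper_width: 0.85
```

```bash
python3 - <<'E'
from p import *
plan((.5431,.3137,.010),-4.6)
f=grab_frame('side'); save(f,'b2.png',(190,220,330,384),4)
E
```

```text
t6.20 tcp [545.7 312.6  27. ] yaw -4.9 tilt 0.18 F [-0.2  0.4  0.6] w 0.850 q [ 0.4   0.26  1.74 -0.    1.13  0.49]
turn/5deg [-0.   -0.04 -0.05] | shift now-axes [-0.07 -0.02  0.43] | shift end-axes [-0.07 -0.02  0.43]
```

View pics/b2.png

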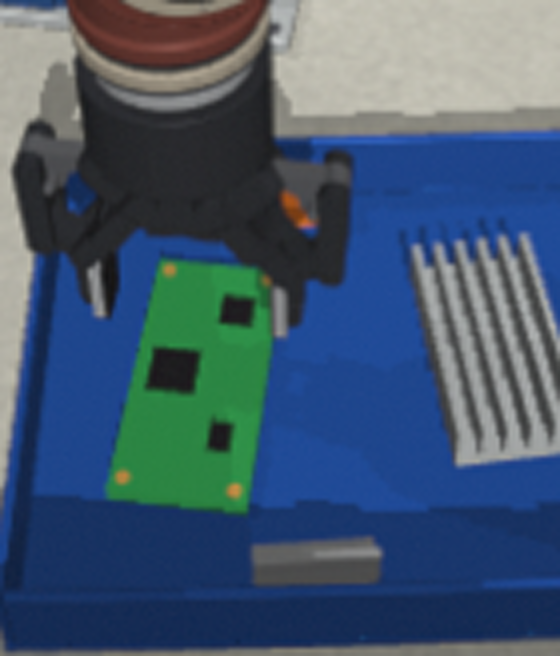

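Request:
{"op": "carry_out", "data": {"moves": [[[0,-0.04,-0.05,-0.06,-0.02,0.3,0.65],[0,0,0,0,0,0.15,0.65],[0,0,0,0,0,0.1,0.65],[0,0,0,0,0,0,0.65]]]}}

```text
time: 6.58
tool_pos: [0.5427, 0.3145, 0.0046]
tool_rot: [-0.0, 0.999, -0.04, -0.0]
contact_force: [-0.7, -0.2, -0.4]
gripper_width: 0.823
```

```bash
python3 - <<'E'
from p import *
plan((.5431,.3137,.005),-4.6)
f=grab_frame('side'); save(f,'b3.png',(190,220,330,384),4)
E
```

```text
t6.58 tcp [542.7 314.5   4.6] yaw -4.5 tilt 0.04 F [-0.7 -0.2 -0.4] w 0.823 q [0.41 0.29 1.75 0.   1.1  0.49]
turn/5deg [-0.    0.01  0.01] | shift now-axes [ 0.01  0.02 -0.01] | shift end-axes [ 0.01  0.02 -0.01]
```

View pics/b3.png

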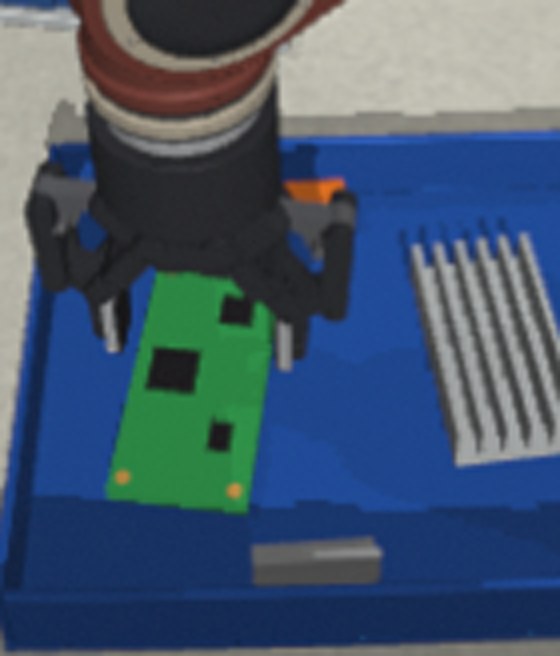

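Request:
{"op": "carry_out", "data": {"moves": [[[0,0,0,0,0,0.08,0.55],[0,0,0,0,0,0.06,0.55],[0,0,0,0,0,0,0.55],[0,0,0,0,0,0,0.55]]]}}

```text
time: 6.97
tool_pos: [0.5434, 0.3147, 0.0]
tool_rot: [-0.0, 0.999, -0.04, 0.0]
contact_force: [-0.4, -0.1, -0.7]
gripper_width: 0.772
```

Request:
{"op": "carry_out", "data": {"moves": [[[0,0,0,0,0,0,0.4],[0,0,0,0,0,0,0.2],[0,0,0,0,0,0,0],[0,0,0,0,0,0,-1],[0,0,0,0,0,0,-1],[0,0,0,0,0,0,-1]]]}}

```text
time: 7.47
tool_pos: [0.544, 0.315, 0.0009]
tool_rot: [-0.001, 0.999, -0.04, 0.001]
contact_force: [-0.1, 0.2, 5.1]
gripper_width: 0.683
```

Request:
{"op": "carry_out", "data": {"moves": [[[0,0,0,0,0,-0.1,-1],[0,0,0,0,0,-0.3,-1],[0,0,0,0,0,-0.5,-1],[0,0,0,0,0,-0.8,-1],[0,0,0,0,0,-0.8,-1],[0,0,0,0,0,0,-1]]]}}

```text
time: 7.97
tool_pos: [0.5475, 0.3165, 0.1086]
tool_rot: [-0.003, 0.999, -0.04, 0.006]
contact_force: [2.1, 1.6, 0.6]
gripper_width: 0.683
```

```bash
python3 - <<'E'
from p import *
info()
f=grab_frame('side'); save(f,'b4.png',(190,150,330,384),3)
C=cloud(f); hsv=cv2.cvtColor(f['frame'],cv2.COLOR_RGB2HSV);h,s,v=[hsv[...,i].astype(int) for i in range(3)]
m=(h>45)&(h<75)&(s>120)&(v>60); P=C[m]; P=P[~np.isnan(P[:,2])]; print(np.percentile(P,[5,50,95],axis=0))
E
```

```text
t7.97 tcp [547.5 316.5 108.6] yaw -4.5 tilt 0.80 F [2.1 1.6 0.6] w 0.683 q [0.41 0.16 1.71 0.   1.26 0.49]
[[0.52391016 0.28069774 0.11822224]
 [0.54979258 0.34747944 0.12043452]
 [0.57636413 0.39017805 0.12209211]]
```

View pics/b4.png

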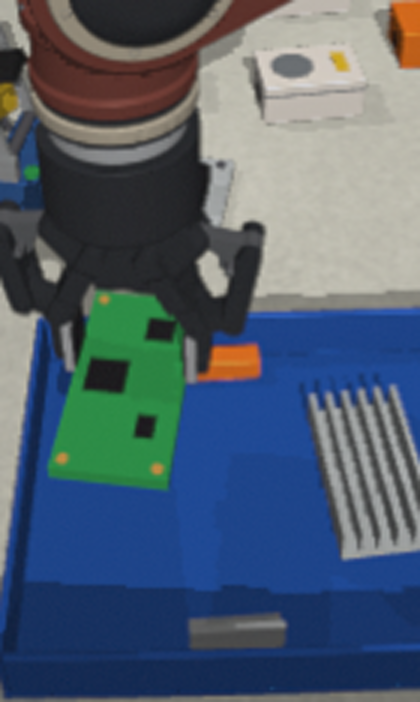

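```bash
python3 - <<'E'
from p import *
rows(J(-60,0,120),-96.6,-1)
E
```

```text
t8.02 tcp [546.3 315.9 105.7] yaw -4.5 tilt 0.60 F [ 0.7 -0.  -0.5] w 0.677 q [0.41 0.17 1.71 0.   1.26 0.49]
[-0.01, -0.0, 0.97, 0.0, 0.34, -0.02, -1],[-0.01, -0.0, 0.97, 0.03, 0.34, -0.02, -1],[-0.01, -0.0, 0.97, 0.06, 0.33, -0.02, -1],[-0.01, -0.0, 0.97, 0.09, 0.33, -0.02, -1],[-0.01, -0.0, 0.97, 0.11, 0.32, -0.02, -1],[-0.01, -0.0, 0.97, 0.14, 0.31, -0.02, -1],[-0.01, -0.0, 0.97, 0.16, 0.29, -0.02, -1],[-0.01, -0.0, 0.97, 0.19, 0.28, -0.02, -1]

[-0.01, -0.0, 0.97, 0.21, 0.26, -0.02, -1],[-0.01, -0.0, 0.97, 0.23, 0.24, -0.02, -1],[-0.01, -0.0, 0.97, 0.25, 0.22, -0.02, -1],[-0.01, -0.0, 0.97, 0.27, 0.2, -0.02, -1],[-0.01, -0.0, 0.97, 0.29, 0.18, -0.02, -1],[-0.01, -0.0, 0.97, 0.3, 0.15, -0.02, -1],[-0.01, -0.0, 0.97, 0.31, 0.13, -0.02, -1],[-0.01, -0.0, 0.97, 0.32, 0.1, -0.02, -1]

[-0.01, -0.0, 0.97, 0.33, 0.07, -0.02, -1],[-0.01, -0.0, 0.97, 0.33, 0.04, -0.02, -1],[-0.01, -0.0, 0.97, 0.34, 0.02, -0.02, -1],
```

Request:
{"op": "carry_out", "data": {"moves": [[[0,0,0.97,0,0.34,-0.1,-1],[0,0,0.97,0.03,0.34,-0.1,-1],[0,0,0.97,0.06,0.33,-0.02,-1],[0,0,0.97,0.09,0.33,-0.02,-1],[0,0,0.97,0.11,0.32,-0.02,-1],[0,0,0.97,0.14,0.31,-0.02,-1],[0,0,0.97,0.16,0.29,-0.02,-1],[0,0,0.97,0.19,0.28,-0.02,-1]]]}}

```text
time: 8.68
tool_pos: [0.5337, 0.2057, 0.1112]
tool_rot: [0.0, 0.929, -0.371, -0.001]
contact_force: [0.7, -0.0, -1.5]
gripper_width: 0.678
```

Request:
{"op": "carry_out", "data": {"moves": [[[0,0,0.97,0.21,0.26,-0.02,-1],[0,0,0.97,0.23,0.24,-0.02,-1],[0,0,0.97,0.25,0.22,-0.02,-1],[0,0,0.97,0.27,0.2,-0.02,-1],[0,0,0.97,0.29,0.18,-0.02,-1],[0,0,0.97,0.3,0.15,-0.02,-1],[0,0,0.97,0.31,0.13,-0.02,-1],[0,0,0.97,0.32,0.1,-0.02,-1]]]}}

```text
time: 9.35
tool_pos: [0.5252, 0.0989, 0.1176]
tool_rot: [0.0, 0.753, -0.659, -0.001]
contact_force: [0.4, 0.2, -0.6]
gripper_width: 0.678
```

Request:
{"op": "carry_out", "data": {"moves": [[[0,0,0.97,0.33,0.07,-0.02,-1],[0,0,0.97,0.33,0.04,-0.02,-1],[0,0,0.97,0.34,0.02,-0.02,-1],[0,0,0,0,0,0,-1],[0,0,0,0,0,0,-1]]]}}

```text
time: 9.77
tool_pos: [0.5225, 0.0591, 0.1203]
tool_rot: [-0.0, -0.665, 0.747, 0.001]
contact_force: [-0.6, 0.1, 0.0]
gripper_width: 0.674
```

```bash
cat >> p.py <<'E'
def board(z,views=('top','side')):
    for n in views:
        f=grab_frame(n); hsv=cv2.cvtColor(f['frame'],cv2.COLOR_RGB2HSV);h,s,v=[hsv[...,i].astype(int) for i in range(3)]
        C=cloud(f); m=(h>45)&(h<75)&(s>120)&(v>50); P=C[m]; P=P[~np.isnan(P[:,2])]
        if len(P)<20: print(n,'no green'); continue
        d=P[:,:2]-SEAT[:2]; c,sn=np.cos(JA),np.sin(JA); q=np.c_[c*d[:,0]+sn*d[:,1],-sn*d[:,0]+c*d[:,1],P[:,2]]*1000
        print(n,len(P),'jig cloud pct2/50/98',np.percentile(q,[2,50,98],axis=0).round(1).tolist())
        mm=[x for x in comp(m,60)]
        for x,cc,a in mm:
            r=rect(f,x,z); d=r[:2]/1000-SEAT[:2]; print('  rect',r,'jig',(np.array([c*d[0]+sn*d[1],-sn*d[0]+c*d[1]])*1000).round(1))
E
python3 - <<'E'
from p import *
a=jig(); board(a[2]/1000+.012)
f=grab_frame('top'); save(f,'c1.png',(200,120,320,250),4.5)
f=grab_frame('side'); save(f,'c1s.png',(150,80,290,240),4)
E
```

```text
t9.77 tcp [522.5  59.1 120.3] yaw -96.7 tilt 0.09 F [-0.6  0.1  0. ] w 0.674 q [-0.03 -0.09  1.94  0.    1.29  1.66]
jig [-63.7  -1.7 120.3]
top 259 jig cloud pct2/50/98 [[-110.6, -680.9, 35.9], [-88.8, -12.1, 132.3], [-71.5, 25.4, 252.7]]
  rect [501.1  59.6  58.9  27.3 -87. ] jig [-85.   -3.7]
side 678 jig cloud pct2/50/98 [[-106.3, -28.7, 49.3], [-34.1, 6.0, 131.6], [11.3, 32.5, 133.3]]
  rect [569.   62.8  64.6  56.7 -88.7] jig [-18.    7.3]
  rect [497.4  66.5  67.5  37.8 -88.4] jig [-89.5   2.7]
```

View pics/c1.png

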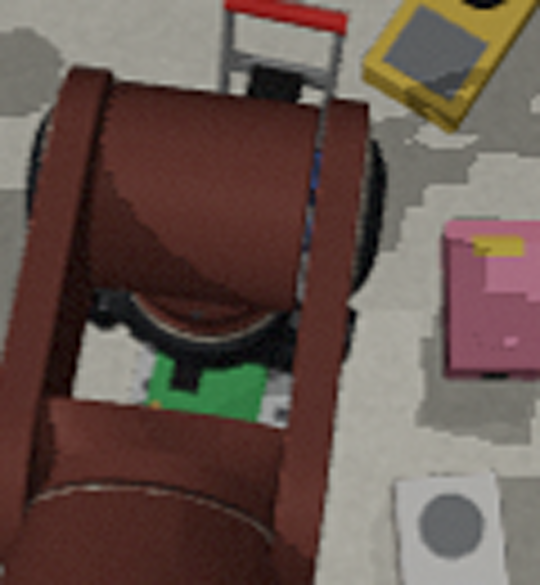

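View pics/c1s.png

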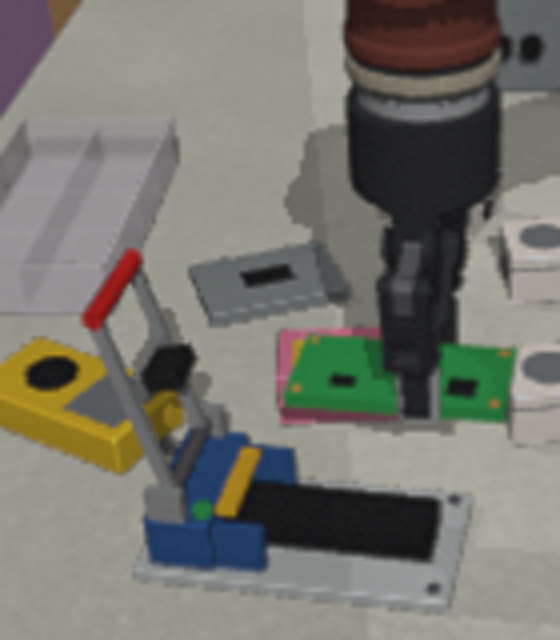

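```bash
python3 - <<'E'
from p import *
rows(J(-51,0,36),-96.6,-1)
E
```

```text
t9.97 tcp [523.1  59.9 121. ] yaw -96.6 tilt 0.06 F [ 0.3  0.1 -0.5] w 0.679 q [-0.03 -0.09  1.94  0.    1.29  1.66]
[0.0, 0.0, -0.0, -0.01, -0.1, 0.71, -1],[0.0, 0.0, -0.0, -0.01, -0.1, 0.71, -1],[0.0, 0.0, -0.0, -0.01, -0.1, 0.71, -1],
```

Request:
{"op": "carry_out", "data": {"moves": [[[0,0,0,-0.01,-0.1,0.6,-1],[0,0,0,-0.01,-0.1,0.6,-1],[0,0,0,-0.01,-0.1,0.5,-1],[0,0,0,0,0,0.3,-1],[0,0,0,0,0,0,-1],[0,0,0,0,0,0,-1]]]}}

```text
time: 10.47
tool_pos: [0.535, 0.0595, 0.041]
tool_rot: [0.0, -0.665, 0.747, 0.001]
contact_force: [0.6, -1.1, -0.1]
gripper_width: 0.675
```

```bash
python3 - <<'E'
from p import *
jig(); board(.048,('side',))
f=grab_frame('side'); save(f,'c2.png',(165,150,290,250),6)
plan(J(-51,0,28),-96.6)
E
```

```text
t10.47 tcp [535.   59.5  41. ] yaw -96.7 tilt 0.07 F [ 0.6 -1.1 -0.1] w 0.675 q [-0.03  0.05  1.96  0.    1.14  1.66]
jig [-51.4   0.1  41. ]
side 671 jig cloud pct2/50/98 [[-93.4, -25.8, 29.6], [-19.5, 9.2, 51.9], [33.9, 34.9, 54.2]]
  rect [583.6  57.2  69.9  61.2 -88.3] jig [-2.8  3.4]
  rect [510.4  60.6  65.4  38.3 -88.2] jig [-75.9  -1.6]
t10.57 tcp [536.6  59.4  42.9] yaw -96.7 tilt 0.19 F [ 0.6 -0.3 -0.5] w 0.677 q [-0.03  0.05  1.96  0.    1.14  1.66]
turn/5deg [-0.04  0.01 -0.01] | shift now-axes [0.   0.03 0.37] | shift end-axes [0.   0.03 0.37]
```

View pics/c2.png

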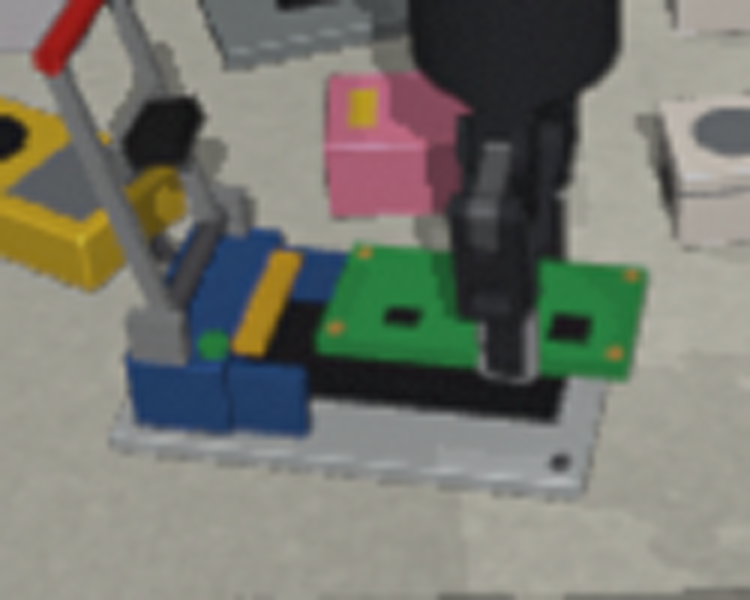

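```bash
python3 - <<'E'
from p import *
f=grab_frame('side'); hsv=cv2.cvtColor(f['frame'],cv2.COLOR_RGB2HSV);h,s,v=[hsv[...,i].astype(int) for i in range(3)]
C=cloud(f); c,sn=np.cos(JA),np.sin(JA)
def q(m):
    P=C[m];P=P[~np.isnan(P[:,2])]; d=P[:,:2]-SEAT[:2]; return np.c_[c*d[:,0]+sn*d[:,1],-sn*d[:,0]+c*d[:,1],P[:,2]]*1000
b=q((h>100)&(h<130)&(s>100))
near=b[(b[:,0]>28)&(b[:,0]<60)&(b[:,1]>20)&(b[:,1]<60)&(b[:,2]>5)]
top=near[near[:,2]>37]; face=near[near[:,2]<34]
print('near guide top y',np.percentile(top[:,1],[2,50,98]).round(1),len(top),'outer face y',np.median(face[:,1]).round(1),np.percentile(face[:,0],[2,98]).round(1))
far=b[(b[:,0]>28)&(b[:,0]<60)&(b[:,1]<-20)&(b[:,1]>-60)]; print('far',len(far),np.percentile(far,[2,50,98],axis=0).round(1))
y=q((h>18)&(h<32)&(s>120)&(v>60)); y=y[(abs(y[:,0]-54)<25)&(abs(y[:,1])<50)]; print('lip',np.percentile(y,[2,50,98],axis=0).round(1))
g=q((h>45)&(h<75)&(s>120)&(v>50)); fr=g[(g[:,0]>-20)&(g[:,0]<40)&(g[:,2]>40)]
for a in(-10,5,15,22): 
    w=fr[abs(fr[:,0]-a)<4]; t=w[w[:,2]>49.5]; print('board strip',a,np.percentile(t[:,1],[1,99]).round(1),'side face',w[w[:,2]<48][:,1].round(0)[:8])
E
```

```text
near guide top y [32.9 38.7 42.6] 44 outer face y 41.0 [29.3 59.4]
far 48 [[ 34.8 -38.4  16.7]
 [ 43.9 -33.   30.3]
 [ 53.2 -30.7  40.7]]
lip [[ 47.  -27.5  41.4]
 [ 52.7   4.9  45. ]
 [ 58.6  30.1  46.7]]
board strip -10 [-24.8  30.8] side face [29. 30. 30. 29.]
board strip 5 [-27.7  31.1] side face [29.]
board strip 15 [-26.3  31. ] side face [31. 29. 30.]
board strip 22 [-21.2  31. ] side face [30. 30. 31.]
```

Request:
{"op": "carry_out", "data": {"moves": [[[-0.04,0.01,0,0,0.03,0.2,-1],[0,0,0,0,0,0.12,-1],[0,0,0,0,0,0.04,-1],[0,0,0,0,0,0,-1],[0,0,0,0,0,0,-1]]]}}

```text
time: 11.03
tool_pos: [0.5342, 0.0593, 0.0269]
tool_rot: [-0.001, -0.665, 0.747, 0.001]
contact_force: [-0.1, 0.2, -0.2]
gripper_width: 0.676
```

```bash
python3 - <<'E'
from p import *
plan(J(-16,0,26),-96.6); jig(); board(.04,('side',))
E
```

```text
t11.03 tcp [534.2  59.3  26.9] yaw -96.7 tilt 0.18 F [-0.1  0.2 -0.2] w 0.676 q [-0.03  0.07  1.96  0.    1.11  1.66]
turn/5deg [ 0.04  0.   -0.02] | shift now-axes [-0.01 -0.9   0.02] | shift end-axes [-0.   -0.9   0.02]
t11.03 tcp [534.2  59.3  26.9] yaw -96.7 tilt 0.18 F [-0.1  0.2 -0.2] w 0.676 q [-0.03  0.07  1.96  0.    1.11  1.66]
jig [-52.2  -0.1  26.9]
side 672 jig cloud pct2/50/98 [[-94.1, -26.7, 28.7], [-19.6, 8.0, 37.8], [46.5, 34.4, 50.0]]
  rect [582.4  62.3  69.1  58.5 -88.1] jig [-4.6  8.3]
  rect [510.2  67.2  67.9  38.3 -88.3] jig [-76.9   4.9]
```

Request:
{"op": "carry_out", "data": {"moves": [[[0,0,0,0,-0.15,0,-1],[0,0,0,0,-0.15,0,-1],[0,0,0,0,-0.15,0,-1],[0,0,0,0,-0.15,0,-1],[0,0,0,0,0,0,-1]]]}}

```text
time: 11.5
tool_pos: [0.5599, 0.0563, 0.0275]
tool_rot: [-0.0, -0.665, 0.747, 0.0]
contact_force: [0.2, -0.1, -0.1]
gripper_width: 0.678
```

```bash
python3 - <<'E'
from p import *
jig(); board(.038,('side',))
f=grab_frame('side'); save(f,'c3.png',(165,150,290,250),6)
E
```

```text
t11.50 tcp [559.9  56.3  27.5] yaw -96.7 tilt 0.06 F [ 0.2 -0.1 -0.1] w 0.678 q [-0.03  0.12  1.9   0.    1.12  1.66]
jig [-26.2  -0.2  27.5]
side 636 jig cloud pct2/50/98 [[-68.8, -26.7, 31.0], [0.3, 7.8, 38.5], [51.9, 33.8, 49.2]]
  rect [609.1  60.3  79.8  47.4 -69.1] jig [22.2  9.4]
  rect [535.4  62.   69.1  41.3 -87.6] jig [-51.2   2.6]
```

View pics/c3.png

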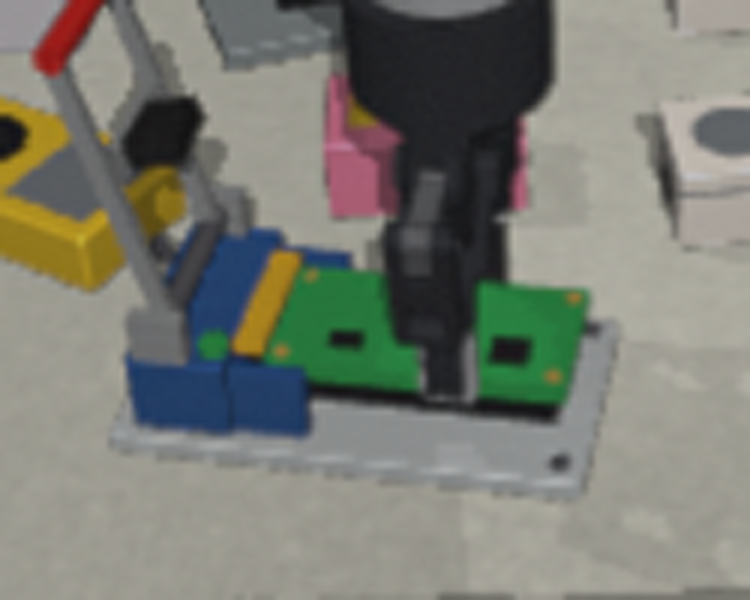

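Request:
{"op": "carry_out", "data": {"moves": [[[0,0,0,0,-0.1,0,-1],[0,0,0,0,-0.1,0,-1],[0,0,0,0,-0.08,0,-1],[0,0,0,0,0,0,-1],[0,0,0,0,0,0,-1]]]}}

```text
time: 12.02
tool_pos: [0.5695, 0.0552, 0.027]
tool_rot: [-0.001, -0.665, 0.747, 0.001]
contact_force: [-1.3, -0.8, -0.9]
gripper_width: 0.678
```

```bash
python3 - <<'E'
from p import *
jig(); board(.038,('side',))
f=grab_frame('side'); save(f,'c4.png',(165,150,290,250),6)
E
```

```text
t12.02 tcp [569.5  55.2  27. ] yaw -96.7 tilt 0.15 F [-1.3 -0.8 -0.9] w 0.678 q [-0.03  0.15  1.88  0.    1.12  1.65]
jig [-16.6  -0.2  27. ]
side 589 jig cloud pct2/50/98 [[-60.8, -27.2, 30.1], [-17.6, 8.5, 38.0], [60.4, 36.1, 50.3]]
  rect [613.4  57.6  73.   44.9 -83.5] jig [26.7  7.2]
  rect [546.   62.4  69.5  43.6 -87.1] jig [-40.8   4.2]
```

View pics/c4.png

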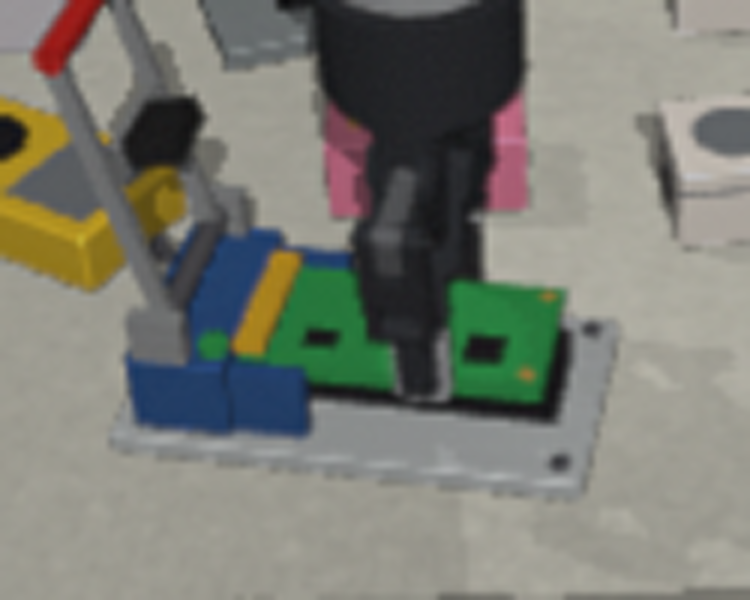

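Request:
{"op": "carry_out", "data": {"moves": [[[0,0,0,0,-0.06,0,-1],[0,0,0,0,-0.06,0,-1],[0,0,0,0,0,0,-1],[0,0,0,0,0,0,-1]]]}}

```text
time: 12.45
tool_pos: [0.5701, 0.0553, 0.026]
tool_rot: [-0.004, -0.664, 0.747, 0.005]
contact_force: [-12.4, 2.4, 7.6]
gripper_width: 0.679
```

```bash
python3 - <<'E'
from p import *
jig(); board(.038,('side',))
E
```

```text
t12.45 tcp [570.1  55.3  26. ] yaw -96.7 tilt 0.76 F [-12.4   2.4   7.6] w 0.679 q [-0.03  0.15  1.87  0.    1.13  1.65]
jig [-16.  -0.  26.]
side 583 jig cloud pct2/50/98 [[-60.1, -27.2, 28.0], [-20.6, 9.3, 37.1], [60.3, 35.7, 55.9]]
  rect [613.4  57.6  73.   44.9 -83.5] jig [26.7  7.2]
  rect [546.   64.   72.9  43.7 -87.1] jig [-40.9   5.8]
```

Request:
{"op": "carry_out", "data": {"moves": [[[0,0,0,0,0.06,0,-1],[0,0,0,0,0.02,0,0],[0,0,0,0,0,0,0.6],[0,0,0,0,0,0,0.8],[0,0,0,0,0,-0.3,0.8],[0,0,0,0,0,-0.8,0.8],[0,0,0,0,0,-0.9,0.5],[0,0,0,0,0.2,-0.9,0.06]]]}}

```text
time: 13.17
tool_pos: [0.5641, 0.0557, 0.1453]
tool_rot: [-0.0, -0.664, 0.747, 0.001]
contact_force: [0.8, -0.6, -0.2]
gripper_width: 0.638
```

```bash
python3 - <<'E'
from p import *
jig(); board(.038)
f=grab_frame('side'); save(f,'c5.png',(150,100,290,250),5)
E
```

```text
t13.17 tcp [564.1  55.7 145.3] yaw -96.7 tilt 0.08 F [ 0.8 -0.6 -0.2] w 0.638 q [-0.03 -0.02  1.83  0.    1.33  1.66]
jig [-22.   -0.3 145.3]
top 55 jig cloud pct2/50/98 [[-112.8, -684.6, 35.2], [-4.2, -0.5, 38.8], [4.3, 26.2, 279.4]]
side 784 jig cloud pct2/50/98 [[-60.8, -28.3, 29.3], [-9.2, 7.6, 37.0], [48.6, 31.6, 39.9]]
  rect [579.4  60.3 111.2  68.4  -6.9] jig [-7.3  6. ]
```

View pics/c5.png

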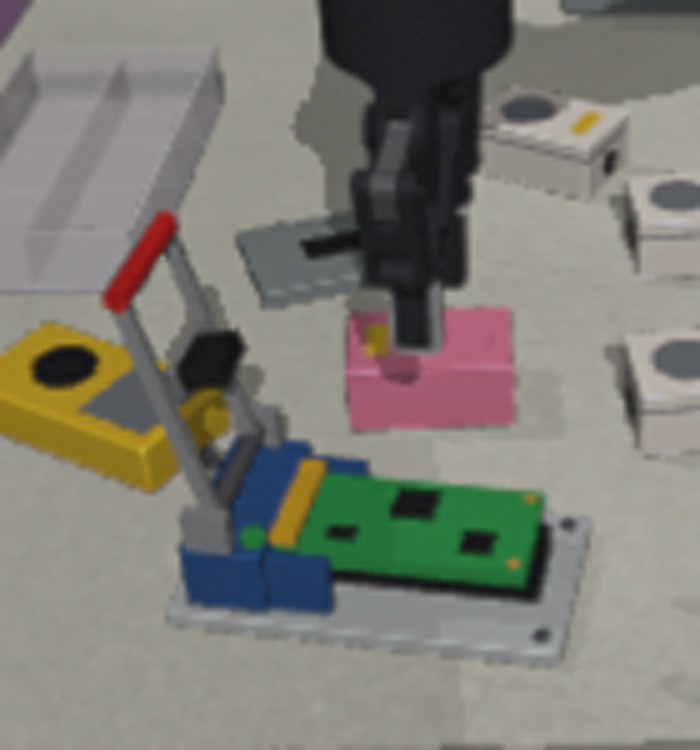

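```bash
python3 - <<'E'
from p import *
rows(J(150,0,225),-96.6,-1)
E
```

```text
t13.32 tcp [566.6  55.9 149.2] yaw -96.7 tilt 0.46 F [0.2 0.2 0.1] w 0.530 q [-0.03 -0.02  1.83  0.    1.33  1.65]
[-0.02, 0.0, -0.0, -0.0, -0.85, -0.37, -1],[-0.02, 0.0, -0.0, -0.0, -0.85, -0.37, -1],[-0.02, 0.0, -0.0, -0.0, -0.85, -0.38, -1],[-0.02, 0.0, -0.0, -0.0, -0.85, -0.38, -1],[-0.02, 0.0, -0.0, 0.0, -0.85, -0.38, -1],
```

Request:
{"op": "carry_out", "data": {"moves": [[[0,0,0,0,0,-0.95,-1],[0,0,0,0,0,-0.95,-1],[0,0,0,0,-0.85,0,-1],[0,0,0,0,-0.85,0,-1],[0,0,0,0,-0.85,0,-1],[0,0,0,0,-0.85,0,-1],[0,0,0,0,-0.85,0,-1],[0,0,0,0,0,0,-1]]]}}

```text
time: 13.98
tool_pos: [0.7357, 0.0348, 0.214]
tool_rot: [-0.002, -0.664, 0.748, 0.002]
contact_force: [-1.9, -0.6, -0.5]
gripper_width: 0.001
```

```bash
python3 - <<'E'
from p import *
jig()
rows(J(150,0,156),-96.6,-1)
f=grab_frame('side'); save(f,'d1.png',(120,60,290,250),4)
E
```

```text
t13.98 tcp [735.7  34.8 214. ] yaw -96.8 tilt 0.31 F [-1.9 -0.6 -0.5] w 0.001 q [-0.05  0.32  1.34 -0.    1.49  1.64]
jig [150.8  -1.4 214. ]
t13.98 tcp [735.7  34.8 214. ] yaw -96.8 tilt 0.31 F [-1.9 -0.6 -0.5] w 0.001 q [-0.05  0.32  1.34 -0.    1.49  1.64]
[0.03, -0.0, -0.02, -0.02, 0.01, 0.73, -1],[0.03, -0.0, -0.02, -0.02, 0.01, 0.73, -1],
```

View pics/d1.png

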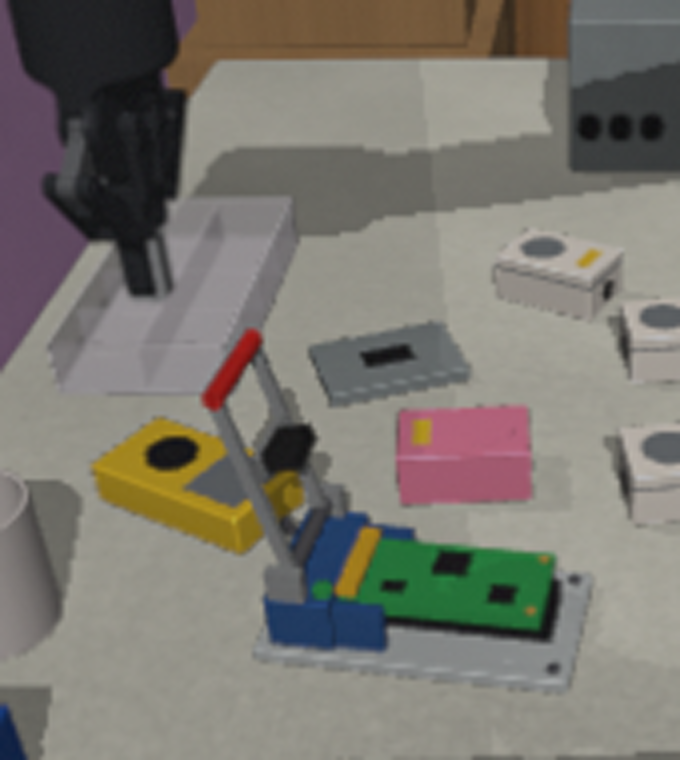

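Request:
{"op": "carry_out", "data": {"moves": [[[0,0,0,-0.03,0,0.7,-1],[0,0,0,0,0,0.6,-1],[0,0,0,0,0,0.1,-1],[0,0,0,0,0.3,0,-1],[0,0,0,0,0.35,0,-1],[0,0,0,0,0.35,0,-1],[0,0,0,0,0.35,0,-1],[0,0,0,0,0,0,-1]]]}}

```text
time: 14.7
tool_pos: [0.6774, 0.0439, 0.1646]
tool_rot: [-0.0, -0.665, 0.747, 0.0]
contact_force: [1.1, -0.5, 0.4]
gripper_width: 0.002
```

```bash
python3 - <<'E'
from p import *
jig()
f=grab_frame('side'); save(f,'d2.png',(120,60,290,250),4)
E
```

```text
t14.70 tcp [677.4  43.9 164.6] yaw -96.7 tilt 0.05 F [ 1.1 -0.5  0.4] w 0.002 q [-0.04  0.22  1.54  0.    1.38  1.64]
jig [ 91.9   1.  164.6]
```

View pics/d2.png

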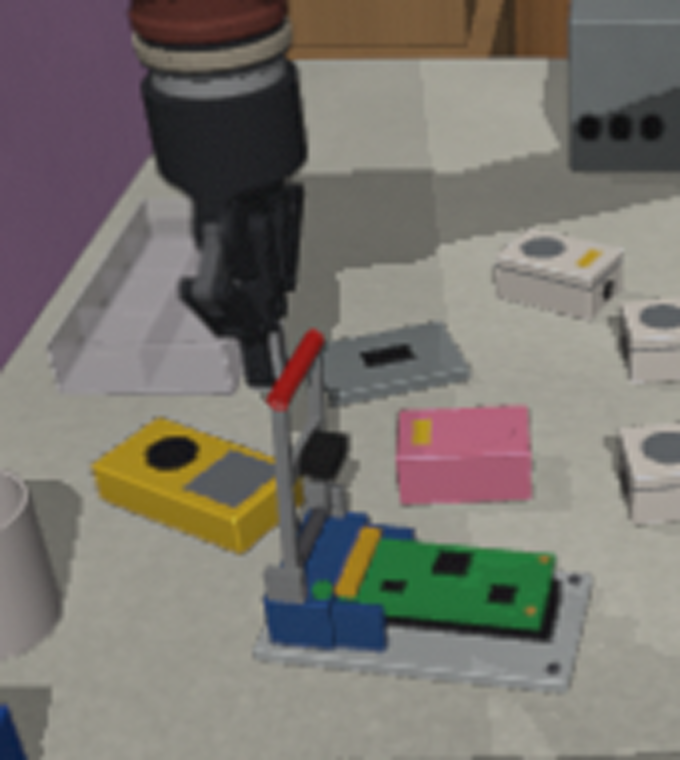

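Request:
{"op": "carry_out", "data": {"moves": [[[0,0,0,0,0.3,0.1,-1],[0,0,0,0,0.3,0.12,-1],[0,0,0,0,0.3,0.12,-1],[0,0,0,0,0.3,0.1,-1],[0,0,0,0,0.3,0.1,-1],[0,0,0,0,0.25,0,-1],[0,0,0,0,0,0,-1],[0,0,0,0,0,0,-1]]]}}

```text
time: 15.42
tool_pos: [0.6091, 0.0519, 0.1418]
tool_rot: [-0.001, -0.665, 0.747, 0.001]
contact_force: [-0.6, -0.4, 0.2]
gripper_width: -0.003
```

```bash
python3 - <<'E'
from p import *
jig()
f=grab_frame('side'); save(f,'d3.png',(120,60,290,250),4)
E
```

```text
t15.42 tcp [609.1  51.9 141.8] yaw -96.7 tilt 0.15 F [-0.6 -0.4  0.2] w -0.003 q [-0.04  0.09  1.72  0.    1.33  1.65]
jig [ 23.1   1.  141.8]
```

View pics/d3.png

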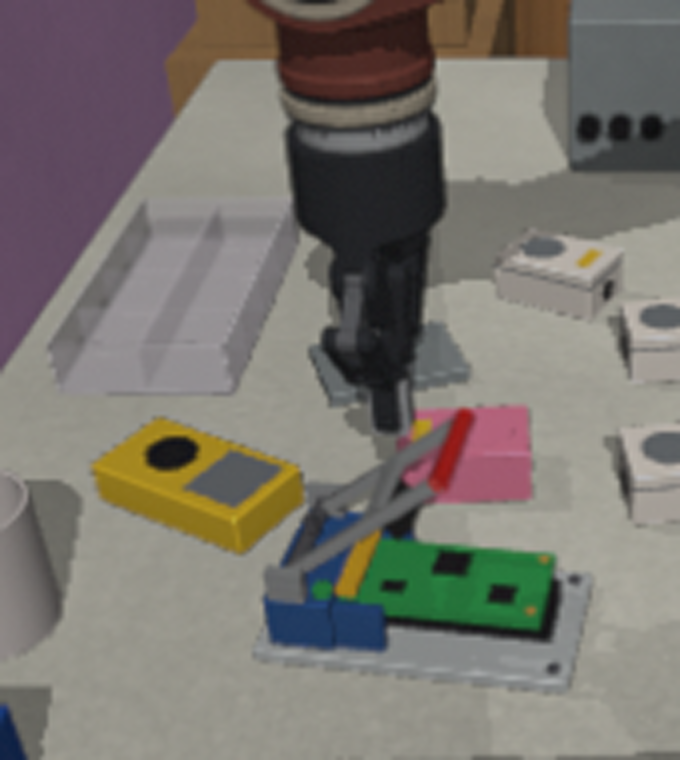

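```bash
python3 - <<'E'
from p import *
rows((.4378,-.0836,.14),-79.6,0.9)
E
```

```text
t15.47 tcp [609.5  51.8 142. ] yaw -96.7 tilt 0.11 F [ 0.6 -0.3  0.1] w -0.003 q [-0.04  0.09  1.72  0.    1.33  1.65]
[0.0, 0.0, -0.57, 0.64, 0.64, 0.01, 0.9],[0.0, 0.0, -0.57, 0.61, 0.68, 0.01, 0.9],[0.0, 0.0, -0.57, 0.58, 0.71, 0.01, 0.9],[0.0, 0.0, -0.57, 0.54, 0.73, 0.01, 0.9],[0.0, 0.0, -0.57, 0.5, 0.76, 0.01, 0.9],[0.0, 0.0, -0.57, 0.47, 0.78, 0.01, 0.9],
```

Request:
{"op": "carry_out", "data": {"moves": [[[0,0,0,0,0,-0.7,-1],[0,0,-0.57,0.64,0.64,0.1,-1],[0,0,-0.57,0.61,0.68,0.1,0],[0,0,-0.57,0.58,0.71,0.1,0.9],[0,0,-0.57,0.54,0.73,0.1,0.9],[0,0,-0.57,0.5,0.76,0.1,0.9],[0,0,-0.57,0.47,0.78,0.1,0.9],[0,0,0,0,0,0,0.9]]]}}

```text
time: 16.13
tool_pos: [0.4338, -0.086, 0.1445]
tool_rot: [0.002, 0.767, -0.641, -0.002]
contact_force: [-0.9, -0.1, -1.0]
gripper_width: 0.847
```

```bash
python3 - <<'E'
from p import *
import meas
f=meas.run(); board(.038,('side',))
save(f,'e0.png',(180,110,440,320),3)
f=grab_frame('side'); save(f,'e1.png',(120,60,340,250),3.5)
plan((.4378,-.0836,.005),-79.6)
E
```

```text
pump [408. 214.] 653 [ 539.7 -363.8   90.    61.   -26.9]
pump [372. 253.] 400 [ 440.3 -263.4   89.9   58.3    5.5]
pump [300. 254.] 230 [411.7 -89.3  58.9  35.5 -84.4]
z12 [362. 167.] 1018 [ 667.7 -241.9  111.2   80.3   22.8]
z12 [254. 199.] 526 [575.7  55.5 139.2  99.3  -6.6]
green [249. 182.] 171 [593.5  56.7  51.5  40.5  85.3] 0.0379026139768065
green [250. 198.] 166 [544.8  58.6  58.   26.9  84.3] 0.03770583556220636
red [250. 191.] 100 [554.7  57.6  64.2  11.4  84.3] 0.07295275288662079
yel [304. 122.] 709 [761.4 -63.9 134.9  69.3 -27.2] 0.031719683022980005
yel [257. 161.] 88 [640.5  47.6  50.8  12.4  83.3] 0.04591054259793104
yel [310. 174.] 43 [618.7 -95.2  26.8   8.2 -84. ] 0.040643846747073886
yel [404. 223.] 37 [ 514.2 -350.8   25.4    9.7   68.7] 0.04017871215244695
yel [301. 253.] 35 [410.  -88.8  23.    7.6 -84.4] 0.04112979628568658
yel [370. 259.] 44 [ 412.7 -263.3   23.8   10.1  -84.8] 0.04023807218714026
yel [245. 296.] 303 [291.5  42.6  82.4  23.1  80.1] 0.023599401333657677
side 537 jig cloud pct2/50/98 [[-60.8, -26.6, 29.3], [-16.4, 18.4, 36.9], [60.9, 33.8, 47.9]]
  rect [579.2  61.1 110.5  66.5  -6.5] jig [-7.6  6.8]
t16.28 tcp [438.4 -84.  146.7] yaw -79.7 tilt 0.04 F [-0.4 -0.3  0.1] w 0.951 q [-0.36 -0.33  2.1  -0.    1.37  1.03]
turn/5deg [ 0.01  0.   -0.02] | shift now-axes [-0.01  0.01  3.54] | shift end-axes [-0.01  0.01  3.54]
```

View pics/e0.png

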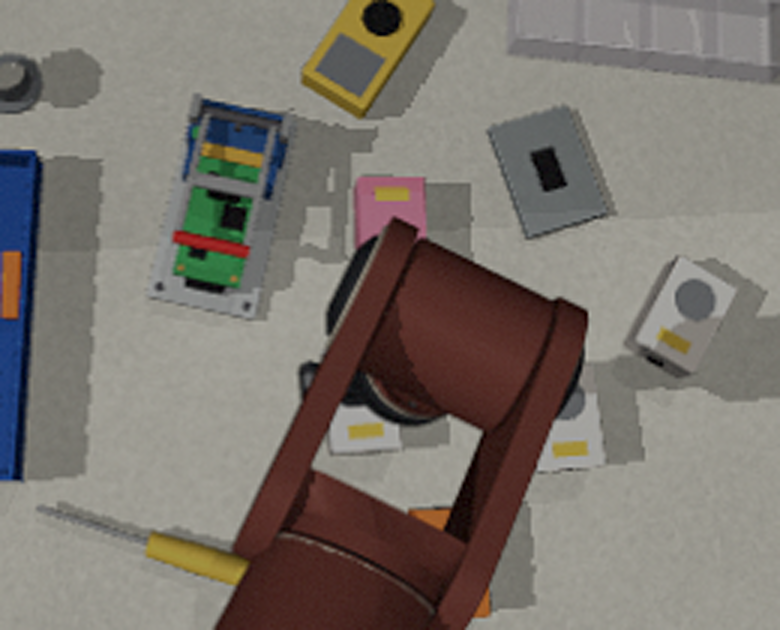

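View pics/e1.png

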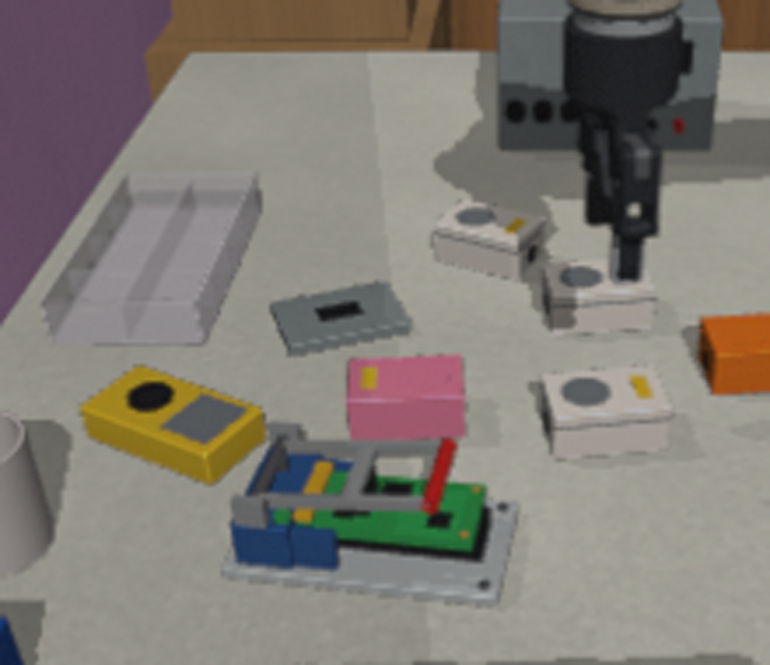

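The clip is down on the board: bar top at 73 mm, about 0.1 rad. Next is module A, directly below the gripper.

Request:
{"op": "carry_out", "data": {"moves": [[[0,0,0,0,0,0.8,0.9],[0,0,0,0,0,0.8,0.9],[0,0,0,0,0,0.8,0.9],[0,0,0,0,0,0.6,0.9],[0,0,0,0,0,0.35,0.9],[0,0,0,0,0,0.15,0.9],[0,0,0,0,0,0,0.9],[0,0,0,0,0,0,0.9]]]}}

```text
time: 16.95
tool_pos: [0.4385, -0.0834, 0.0066]
tool_rot: [0.0, 0.769, -0.64, -0.001]
contact_force: [-0.1, -0.8, 0.7]
gripper_width: 0.95
```

```bash
python3 - <<'E'
from p import *
plan((.4378,-.0836,.005),-79.6)
f=grab_frame('side'); save(f,'e2.png',(220,90,360,220),4.5)
E
```

```text
t16.95 tcp [438.5 -83.4   6.6] yaw -79.5 tilt 0.09 F [-0.1 -0.8  0.7] w 0.950 q [-0.35 -0.12  2.19 -0.    1.07  1.03]
turn/5deg [0.02 0.   0.01] | shift now-axes [0.   0.02 0.04] | shift end-axes [0.   0.02 0.04]
```

View pics/e2.png

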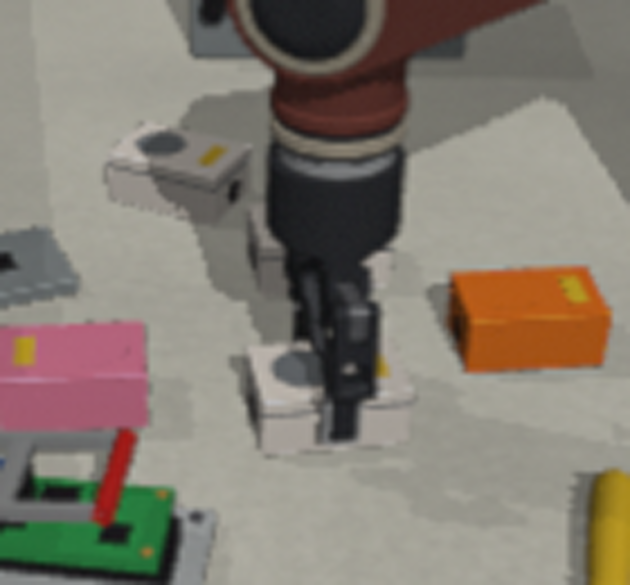

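Request:
{"op": "carry_out", "data": {"moves": [[[0,0,0,0,0.02,0,0.4],[0,0,0,0,0,0,-1],[0,0,0,0,0,0,-1],[0,0,0,0,0,0,-1],[0,0,0,0,0,0,-1],[0,0,0,0,0,-0.2,-1],[0,0,0,0,0,-0.7,-1],[0,0,0,0,0,-0.7,-1]]]}}

```text
time: 17.67
tool_pos: [0.4343, -0.083, 0.0687]
tool_rot: [0.002, 0.768, -0.64, -0.004]
contact_force: [0.7, 0.1, -1.3]
gripper_width: 0.692
```

```bash
python3 - <<'E'
from p import *
rows((.6676,-.2419,.085),-67.2,-1)
E
```

```text
t17.67 tcp [434.3 -83.   68.7] yaw -79.6 tilt 0.45 F [ 0.7  0.1 -1.3] w 0.692 q [-0.36 -0.23  2.17 -0.    1.22  1.03]
[0.01, 0.01, -0.31, 0.62, -0.63, -0.06, -1],[0.01, 0.01, -0.31, 0.64, -0.61, -0.06, -1],[0.01, 0.01, -0.31, 0.65, -0.59, -0.06, -1],[0.01, 0.01, -0.31, 0.67, -0.57, -0.05, -1],[0.01, 0.01, -0.31, 0.68, -0.56, -0.05, -1],[0.01, 0.01, -0.31, 0.7, -0.54, -0.05, -1],[0.01, 0.01, -0.31, 0.71, -0.52, -0.05, -1],[0.01, 0.01, -0.31, 0.73, -0.5, -0.05, -1]
```

Request:
{"op": "carry_out", "data": {"moves": [[[0,0,-0.31,0.62,-0.63,-0.15,-1],[0,0,-0.31,0.64,-0.61,-0.15,-1],[0,0,-0.31,0.65,-0.59,-0.06,-1],[0,0,-0.31,0.67,-0.57,-0.05,-1],[0,0,-0.31,0.68,-0.56,-0.05,-1],[0,0,-0.31,0.7,-0.54,-0.05,-1],[0,0,-0.31,0.71,-0.52,-0.05,-1],[0,0,-0.31,0.73,-0.5,-0.05,-1]]]}}

```text
time: 18.33
tool_pos: [0.6704, -0.2432, 0.0929]
tool_rot: [0.001, 0.833, -0.553, -0.002]
contact_force: [0.8, -0.1, -2.0]
gripper_width: 0.695
```

Request:
{"op": "carry_out", "data": {"moves": [[[0,0,0,0,0,0,-1],[0,0,0,0,0,0,-1]]]}}

```text
time: 18.5
tool_pos: [0.6701, -0.2433, 0.0924]
tool_rot: [0.001, 0.833, -0.554, -0.002]
contact_force: [-0.2, 0.3, -2.1]
gripper_width: 0.691
```

```bash
python3 - <<'E'
from p import *
plan((.6676,-.2419,.020),-67.2)
f=grab_frame('side'); save(f,'e3.png',(160,50,320,200),4.5)
f=grab_frame('top'); save(f,'e3t.png',(290,100,450,260),4)
E
```

```text
t18.50 tcp [ 670.1 -243.3   92.4] yaw -67.3 tilt 0.25 F [-0.2  0.3 -2.1] w 0.691 q [-0.45  0.37  1.49 -0.    1.29  0.72]
turn/5deg [ 0.04  0.03 -0.01] | shift now-axes [-0.05  0.04  1.81] | shift end-axes [-0.06  0.04  1.81]
```

View pics/e3.png

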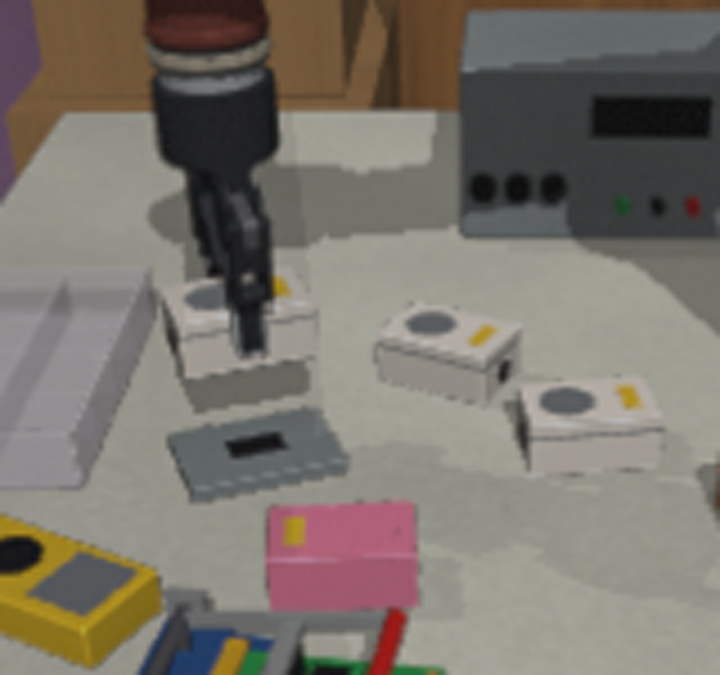

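View pics/e3t.png

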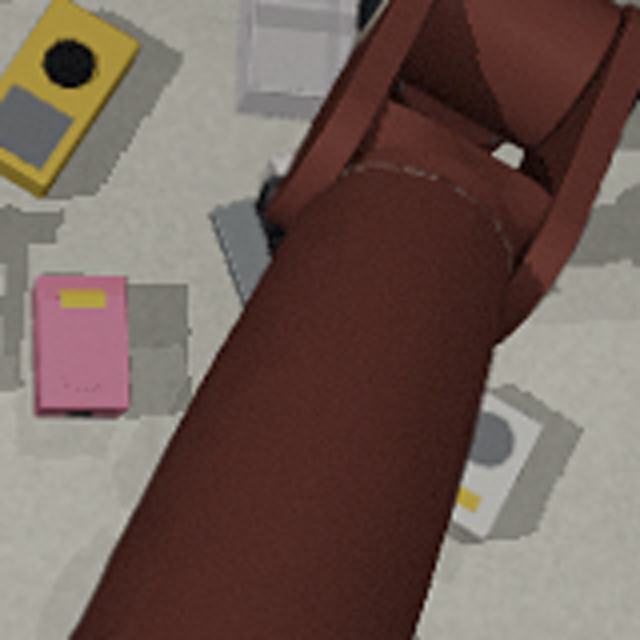

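Request:
{"op": "carry_out", "data": {"moves": [[[0.04,0.03,0,-0.05,0.04,0.6,-1],[0,0,0,0,0,0.6,-1],[0,0,0,0,0,0.4,-1],[0,0,0,0,0,0.15,-1],[0,0,0,0,0,0,-1],[0,0,0,0,0,0,-1]]]}}

```text
time: 19.1
tool_pos: [0.6677, -0.2411, 0.0241]
tool_rot: [-0.0, 0.833, -0.553, 0.001]
contact_force: [0.3, -0.5, -2.1]
gripper_width: 0.692
```

```bash
python3 - <<'E'
from p import *
plan((.6676,-.2419,.017),-67.2)
E
```

```text
t19.10 tcp [ 667.7 -241.1   24.1] yaw -67.2 tilt 0.14 F [ 0.3 -0.5 -2.1] w 0.692 q [-0.45  0.43  1.53  0.    1.18  0.72]
turn/5deg [-0.02 -0.02  0.  ] | shift now-axes [0.02 0.01 0.18] | shift end-axes [0.02 0.01 0.18]
```

Request:
{"op": "carry_out", "data": {"moves": [[[0,0,0,0.02,0.01,0.1,-1],[0,0,0,0,0,0.06,-1],[0,0,0,0,0,0,-1],[0,0,0,0,0,0,-1]]]}}

```text
time: 19.43
tool_pos: [0.6689, -0.2429, 0.0196]
tool_rot: [-0.0, 0.833, -0.553, 0.002]
contact_force: [-1.5, 1.1, 6.8]
gripper_width: 0.693
```

Request:
{"op": "carry_out", "data": {"moves": [[[0,0,0,0,0,0,0],[0,0,0,0,0,0,0.7],[0,0,0,0,0,0,0.9],[0,0,0,0,0,0,0.9],[0,0,0,0,0,-0.5,0.9],[0,0,0,0,0,-0.9,0.9],[0,0,0,0,0,-0.9,0.9],[0,0,0,0,0,0,0.9]]]}}

```text
time: 20.1
tool_pos: [0.6721, -0.2443, 0.1187]
tool_rot: [-0.001, 0.833, -0.553, 0.008]
contact_force: [1.0, -0.7, 2.1]
gripper_width: 0.95
```

```bash
python3 - <<'E'
from p import *
f=grab_frame('side'); save(f,'e4.png',(160,50,320,200),4.5)
C=cloud(f); hsv=cv2.cvtColor(f['frame'],cv2.COLOR_RGB2HSV); 
for m,c,a in comp((C[...,2]>.044)&(C[...,2]<.06)&(hsv[...,1]<60)&(hsv[...,2]>70),100): print(c,a,rect(f,m,.052))
rows((.4392,-.259,.14),-80.2,0.9)
E
```

```text
[213.33892617 138.85234899] 298 [ 666.3 -233.5   90.7   71.9   22.2]
[118.81410256 205.66666667] 156 [845.4  85.5  68.8  30.   45.7]
t20.15 tcp [ 670.9 -243.8  115.6] yaw -67.2 tilt 0.73 F [0.2 0.7 0.9] w 0.952 q [-0.45  0.33  1.49  0.    1.3   0.72]
[-0.02, -0.02, 0.43, -0.31, 0.91, -0.11, 0.9],[-0.02, -0.02, 0.43, -0.28, 0.93, -0.11, 0.9],[-0.02, -0.02, 0.43, -0.25, 0.94, -0.11, 0.9],[-0.02, -0.02, 0.43, -0.21, 0.94, -0.11, 0.9],[-0.02, -0.02, 0.43, -0.17, 0.95, -0.1, 0.9],[-0.02, -0.02, 0.43, -0.14, 0.96, -0.1, 0.9],
```

View pics/e4.png

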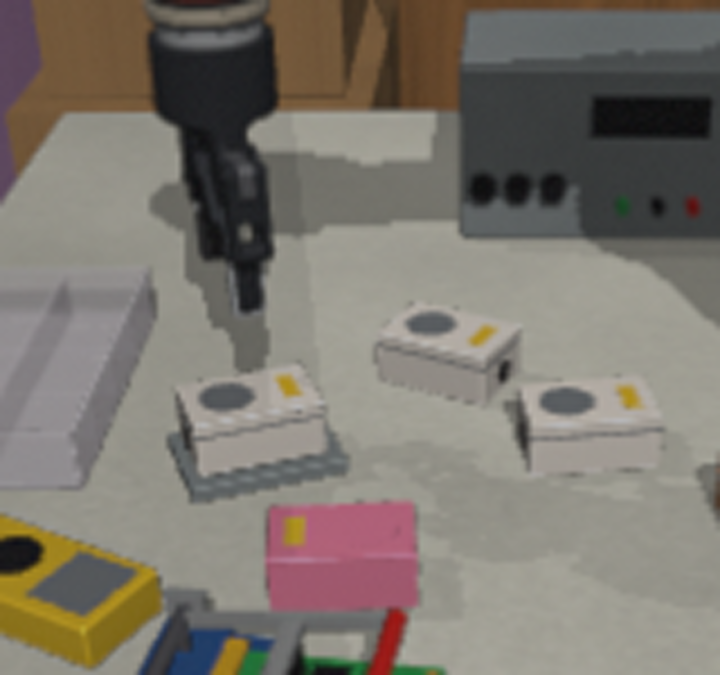

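Request:
{"op": "carry_out", "data": {"moves": [[[0,0,0.43,-0.31,0.91,-0.11,0.9],[0,0,0.43,-0.28,0.93,-0.11,0.9],[0,0,0.43,-0.25,0.94,-0.11,0.9],[0,0,0.43,-0.21,0.94,-0.11,0.9],[0,0,0.43,-0.17,0.95,-0.1,0.9],[0,0,0.43,-0.14,0.96,-0.1,0.9],[0,0,0,0,0,0,0.9],[0,0,0,0,0,0,0.9]]]}}

```text
time: 20.82
tool_pos: [0.4338, -0.2573, 0.1331]
tool_rot: [-0.0, 0.765, -0.644, 0.0]
contact_force: [0.9, 0.1, 0.5]
gripper_width: 0.946
```

```bash
cat > col.py <<'E'
from p import *
def col(ztop):
    f=grab_frame('top'); hsv=cv2.cvtColor(f['frame'],cv2.COLOR_RGB2HSV); Z=cloud(f)[...,2]
    for m,c,a in comp((abs(Z-ztop)<.008)&(hsv[...,1]<45)&(hsv[...,2]>70),200): print('col',c.round(),a,rect(f,m,ztop))
    return f
E
python3 - <<'E'
from col import *
f=col(.052)
save(f,'e5.png',(290,120,440,290),4)
hsv=cv2.cvtColor(f['frame'],cv2.COLOR_RGB2HSV); h,s,v=[hsv[...,i].astype(int) for i in range(3)]
for m,c,a in comp((h>18)&(h<32)&(s>120)&(v>60),30): print('yel',c.round(),a,rect(f,m,.040))
plan((.4392,-.259,.005),-80.2)
E
```

```text
col [366. 161.] 676 [ 669.4 -242.6   92.1   61.6   22.5]
yel [304. 122.] 709 [764.1 -64.5 135.8  69.8 -27.2]
yel [257. 161.] 88 [642.3  47.8  51.1  12.5  83.3]
yel [370. 171.] 37 [ 648.1 -257.9   27.5   10.   -69.8]
yel [310. 174.] 44 [620.4 -95.9  27.    8.3 -84. ]
yel [248. 297.] 352 [290.3  36.1  96.2  23.1  79. ]
yel [330. 309.] 38 [ 279.7 -171.9   20.3    9.8  -84.9]
t20.87 tcp [ 435.2 -257.6  133.6] yaw -80.1 tilt 0.09 F [0.9 0.7 1. ] w 0.949 q [-0.68 -0.16  1.98  0.    1.31  0.72]
turn/5deg [-0.02 -0.01  0.01] | shift now-axes [ 0.05 -0.09  3.22] | shift end-axes [ 0.05 -0.09  3.22]
```

View pics/e5.png

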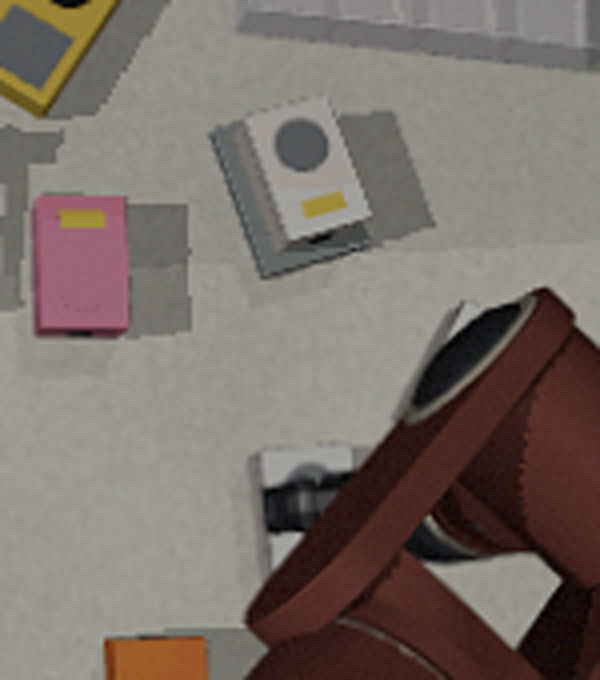

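Request:
{"op": "carry_out", "data": {"moves": [[[0,0,0,0.05,-0.09,0.8,0.9],[0,0,0,0,0,0.8,0.9],[0,0,0,0,0,0.7,0.9],[0,0,0,0,0,0.5,0.9],[0,0,0,0,0,0.3,0.9],[0,0,0,0,0,0.1,0.9],[0,0,0,0,0,0,0.9],[0,0,0,0,0,0,0.9]]]}}

```text
time: 21.53
tool_pos: [0.4411, -0.2597, 0.0073]
tool_rot: [-0.0, 0.766, -0.643, 0.002]
contact_force: [-0.4, -0.4, -0.1]
gripper_width: 0.944
```

```bash
python3 - <<'E'
from p import *
plan((.4392,-.259,.005),-80.2)
f=grab_frame('side'); save(f,'e6.png',(200,50,360,200),4.5)
E
```

```text
t21.53 tcp [ 441.1 -259.7    7.3] yaw -80.1 tilt 0.20 F [-0.4 -0.4 -0.1] w 0.944 q [-0.68  0.04  2.03  0.    1.07  0.72]
turn/5deg [-0.03 -0.03  0.03] | shift now-axes [-0.03  0.04  0.06] | shift end-axes [-0.03  0.04  0.06]
```

View pics/e6.png

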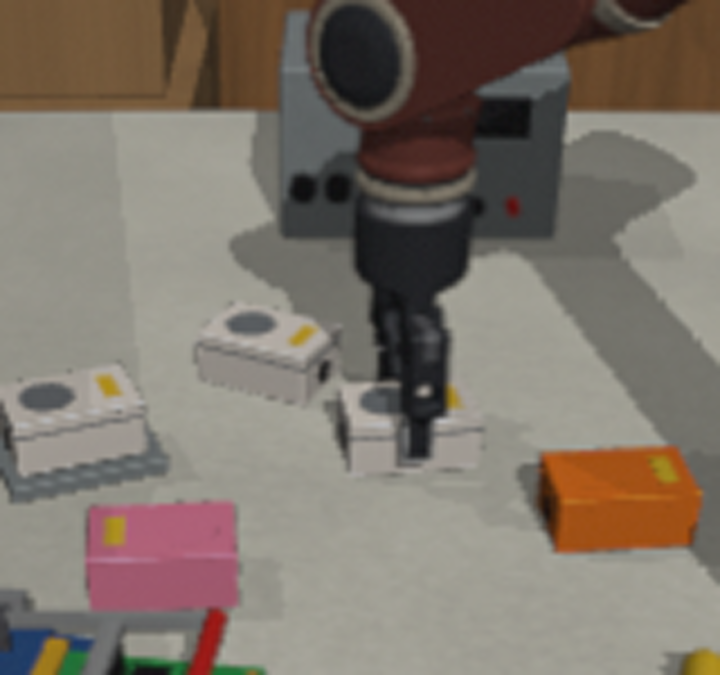

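Request:
{"op": "carry_out", "data": {"moves": [[[0,0,0,0,0.04,0.03,0.4],[0,0,0,0,0,0,-1],[0,0,0,0,0,0,-1],[0,0,0,0,0,0,-1],[0,0,0,0,0,0,-1],[0,0,0,0,0,-0.3,-1],[0,0,0,0,0,-0.9,-1],[0,0,0,0,0,-0.9,-1]]]}}

```text
time: 22.25
tool_pos: [0.4359, -0.2575, 0.0876]
tool_rot: [-0.0, 0.765, -0.643, -0.003]
contact_force: [1.5, -1.0, -2.0]
gripper_width: 0.693
```

Request:
{"op": "carry_out", "data": {"moves": [[[0,0,0,0,0,-0.5,-1],[0,0,0,0,0,0,-1]]]}}

```text
time: 22.42
tool_pos: [0.4409, -0.2615, 0.1153]
tool_rot: [-0.0, 0.766, -0.643, 0.006]
contact_force: [1.4, -1.4, -1.3]
gripper_width: 0.692
```

```bash
python3 - <<'E'
from p import *
rows((.6680,-.2422,.115),-67.3,-1)
E
```

```text
t22.42 tcp [ 440.9 -261.5  115.3] yaw -80.1 tilt 0.71 F [ 1.4 -1.4 -1.3] w 0.692 q [-0.68 -0.13  1.99  0.    1.27  0.72]
[-0.01, -0.02, -0.43, 0.08, -0.95, 0.01, -1],[-0.01, -0.02, -0.43, 0.12, -0.94, 0.01, -1],[-0.01, -0.02, -0.43, 0.15, -0.94, 0.01, -1],[-0.01, -0.02, -0.43, 0.19, -0.93, 0.01, -1],[-0.01, -0.02, -0.43, 0.22, -0.92, 0.0, -1],[-0.01, -0.02, -0.43, 0.26, -0.91, 0.0, -1],
```

Request:
{"op": "carry_out", "data": {"moves": [[[0,0,-0.43,0.08,-0.95,0,-1],[0,0,-0.43,0.12,-0.94,0,-1],[0,0,-0.43,0.15,-0.94,0,-1],[0,0,-0.43,0.19,-0.93,0,-1],[0,0,-0.43,0.22,-0.92,0,-1],[0,0,-0.43,0.26,-0.91,0,-1],[0,0,0,0,0,0,-1],[0,0,0,0,0,0,-1]]]}}

```text
time: 23.08
tool_pos: [0.665, -0.2385, 0.1057]
tool_rot: [0.0, 0.833, -0.553, -0.002]
contact_force: [0.1, 0.7, -3.4]
gripper_width: 0.692
```

```bash
python3 - <<'E'
from p import *
plan((.6685,-.2422,.060),-67.3)
f=grab_frame('side'); save(f,'e7.png',(160,50,320,200),4.5)
E
```

```text
t23.08 tcp [ 665.  -238.5  105.7] yaw -67.1 tilt 0.19 F [ 0.1  0.7 -3.4] w 0.692 q [-0.45  0.34  1.5  -0.    1.3   0.72]
turn/5deg [0.03 0.03 0.04] | shift now-axes [ 0.12 -0.05  1.14] | shift end-axes [ 0.12 -0.04  1.14]
```

View pics/e7.png

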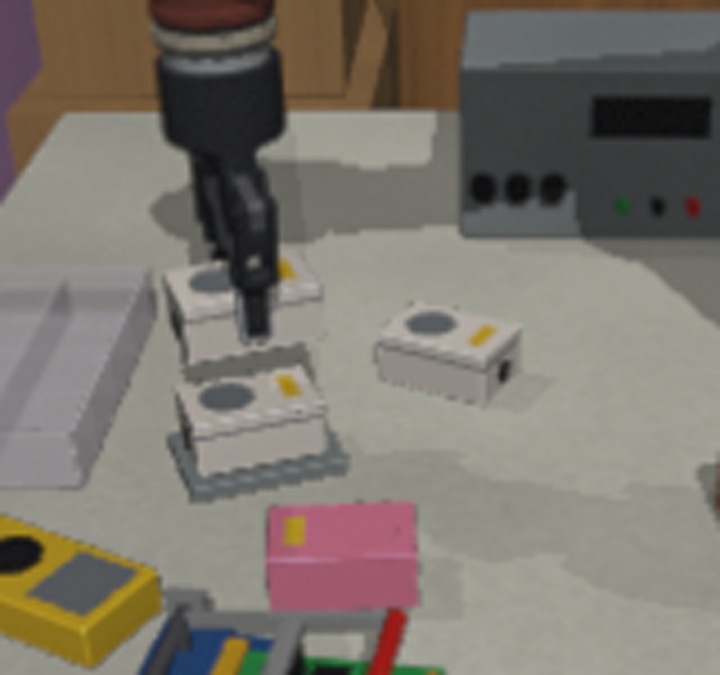

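Request:
{"op": "carry_out", "data": {"moves": [[[0.03,0.03,0.04,0.12,-0.05,0.3,-1],[0,0,0,0,0,0.4,-1],[0,0,0,0,0,0.25,-1],[0,0,0,0,0,0,-1],[0,0,0,0,0,0,-1]]]}}

```text
time: 23.55
tool_pos: [0.667, -0.243, 0.0691]
tool_rot: [-0.0, 0.832, -0.555, 0.001]
contact_force: [-0.0, -0.2, -3.1]
gripper_width: 0.691
```

```bash
python3 - <<'E'
from p import *
plan((.6687,-.2427,.058),-67.3)
E
```

```text
t23.55 tcp [ 667.  -243.    69.1] yaw -67.4 tilt 0.08 F [-0.  -0.2 -3.1] w 0.691 q [-0.45  0.38  1.52  0.    1.24  0.72]
turn/5deg [-0.01 -0.01 -0.03] | shift now-axes [ 0.01 -0.04  0.28] | shift end-axes [ 0.01 -0.04  0.28]
```

Request:
{"op": "carry_out", "data": {"moves": [[[0,0,-0.02,0.01,-0.03,0.12,-1],[0,0,0,0,0,0.08,-1],[0,0,0,0,0,0.06,-1],[0,0,0,0,0,0,-1],[0,0,0,0,0,0,-1]]]}}

```text
time: 23.97
tool_pos: [0.6703, -0.2433, 0.0611]
tool_rot: [-0.0, 0.832, -0.554, 0.003]
contact_force: [-0.1, -0.1, -2.5]
gripper_width: 0.689
```

Request:
{"op": "carry_out", "data": {"moves": [[[0,0,0,0,0.03,0.06,-1],[0,0,0,0,0,0.02,-1],[0,0,0,0,0,0,-1]]]}}

```text
time: 24.22
tool_pos: [0.6695, -0.2441, 0.0587]
tool_rot: [-0.001, 0.832, -0.554, 0.003]
contact_force: [-0.3, 0.3, 0.9]
gripper_width: 0.692
```

Contact is made, so I'll release and rise.

Request:
{"op": "carry_out", "data": {"moves": [[[0,0,0,0,0,0,0],[0,0,0,0,0,0,0.7],[0,0,0,0,0,0,0.9],[0,0,0,0,0,0,0.9],[0,0,0,0,0,-0.5,0.9],[0,0,0,0,0,-0.9,0.9],[0,0,0,0,0,-0.9,0.9],[0,0,0,0,0,0,0.9]]]}}

```text
time: 24.88
tool_pos: [0.6731, -0.2457, 0.1601]
tool_rot: [-0.002, 0.832, -0.554, 0.01]
contact_force: [0.8, -0.4, 1.9]
gripper_width: 0.947
```

```bash
python3 - <<'E'
from p import *
f=grab_frame('side'); save(f,'e8.png',(160,50,320,200),4.5)
rows((.5397,-.3638,.14),-117.0,0.9)
E
```

```text
t24.93 tcp [ 672.  -245.2  156.9] yaw -67.3 tilt 0.97 F [ 0.2 -0.2 -0. ] w 0.952 q [-0.45  0.3   1.46  0.    1.36  0.72]
[-0.02, -0.01, 0.9, 0.13, 0.38, 0.04, 0.9],[-0.02, -0.01, 0.9, 0.16, 0.37, 0.04, 0.9],[-0.02, -0.01, 0.9, 0.19, 0.36, 0.04, 0.9],[-0.02, -0.01, 0.9, 0.22, 0.34, 0.04, 0.9],[-0.02, -0.01, 0.9, 0.24, 0.32, 0.04, 0.9],[-0.02, -0.01, 0.9, 0.27, 0.3, 0.04, 0.9],[-0.02, -0.01, 0.9, 0.29, 0.28, 0.04, 0.9],[-0.02, -0.01, 0.9, 0.31, 0.26, 0.04, 0.9]

[-0.02, -0.01, 0.9, 0.33, 0.23, 0.04, 0.9],[-0.02, -0.01, 0.9, 0.35, 0.2, 0.04, 0.9],[-0.02, -0.01, 0.9, 0.36, 0.17, 0.04, 0.9],
```

View pics/e8.png

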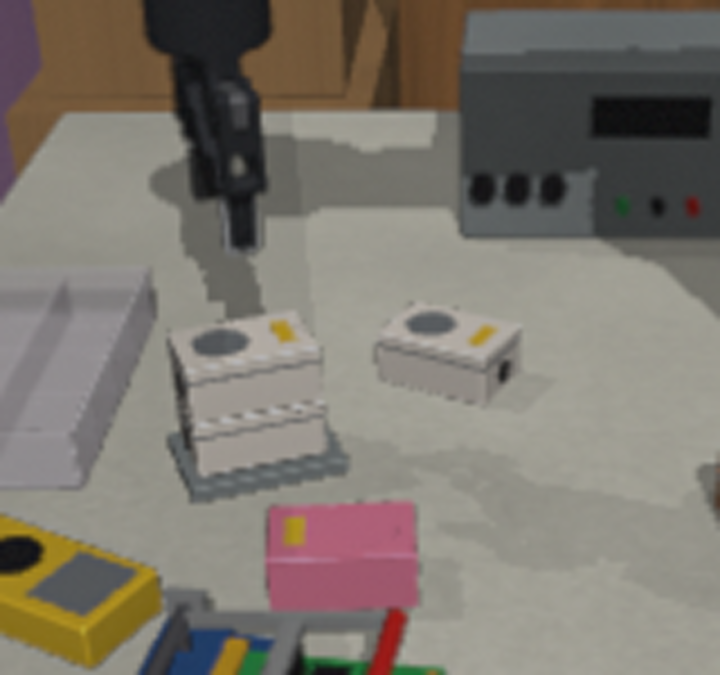

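Request:
{"op": "carry_out", "data": {"moves": [[[0,0,0.9,0.13,0.38,0,0.9],[0,0,0.9,0.16,0.37,0,0.9],[0,0,0.9,0.19,0.36,0,0.9],[0,0,0.9,0.22,0.34,0,0.9],[0,0,0.9,0.24,0.32,0,0.9],[0,0,0.9,0.27,0.3,0.1,0.9],[0,0,0.9,0.29,0.28,0.1,0.9],[0,0,0.9,0.31,0.26,0.1,0.9]]]}}

```text
time: 25.6
tool_pos: [0.5713, -0.3297, 0.1362]
tool_rot: [0.001, -0.619, 0.785, -0.002]
contact_force: [-0.9, -0.3, -0.5]
gripper_width: 0.944
```

Request:
{"op": "carry_out", "data": {"moves": [[[0,0,0.9,0.33,0.23,0.1,0.9],[0,0,0.9,0.35,0.2,0.1,0.9],[0,0,0.9,0.36,0.17,0.1,0.9],[0,0,0,0,0,0,0.9],[0,0,0,0,0,0,0.9]]]}}

```text
time: 26.02
tool_pos: [0.5359, -0.3618, 0.1241]
tool_rot: [0.001, -0.524, 0.852, -0.001]
contact_force: [0.8, -0.6, 0.7]
gripper_width: 0.95
```

```bash
python3 - <<'E'
from col import *
f=col(.092)
save(f,'e9.png',(290,120,450,290),4)
hsv=cv2.cvtColor(f['frame'],cv2.COLOR_RGB2HSV); h,s,v=[hsv[...,i].astype(int) for i in range(3)]
for m,c,a in comp((h>18)&(h<32)&(s>120)&(v>60),20): print('yel',c.round(),a,rect(f,m,.040))
plan((.5395,-.3636,.005),-117.1)
f=grab_frame('side'); save(f,'e9s.png',(160,50,320,200),4.5)
E
```

```text
col [371. 156.] 739 [ 669.7 -243.6   91.9   64.    22. ]
yel [304. 122.] 715 [764.1 -64.4 135.8  69.8 -27.1]
yel [257. 161.] 88 [642.3  47.8  51.1  12.5  83.3]
yel [376. 166.] 36 [ 662.2 -271.7   28.     9.5  -65.5]
yel [310. 174.] 44 [620.4 -95.9  27.    8.3 -84. ]
yel [404. 223.] 34 [ 515.1 -353.    25.9    9.    64.1]
yel [248. 297.] 352 [290.2  36.1  96.2  23.2  79.4]
yel [331. 309.] 55 [ 280.  -175.6   27.9    9.8  -84.9]
t26.07 tcp [ 536.6 -361.6  124.7] yaw -116.7 tilt 0.27 F [-0.   0.1  0.4] w 0.951 q [-0.71  0.18  1.65  0.    1.3   1.33]
turn/5deg [-0.05  0.01  0.07] | shift now-axes [ 0.02 -0.07  2.99] | shift end-axes [ 0.01 -0.09  2.99]
```

View pics/e9.png

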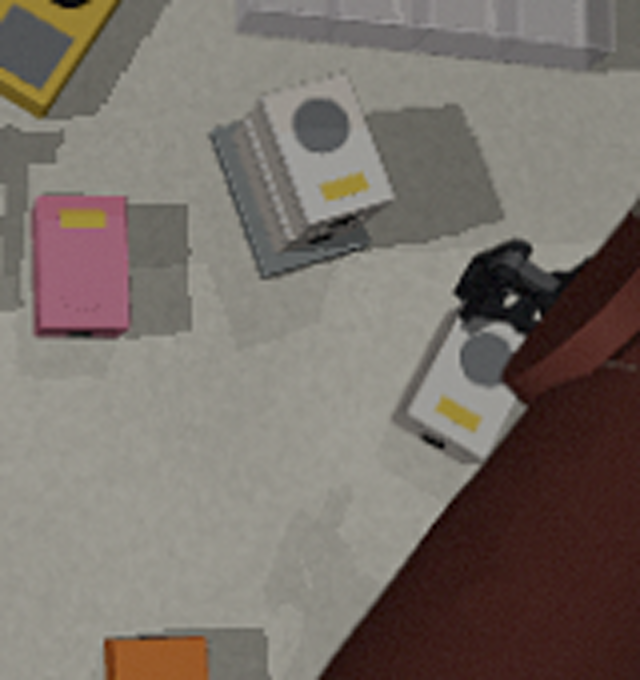

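View pics/e9s.png

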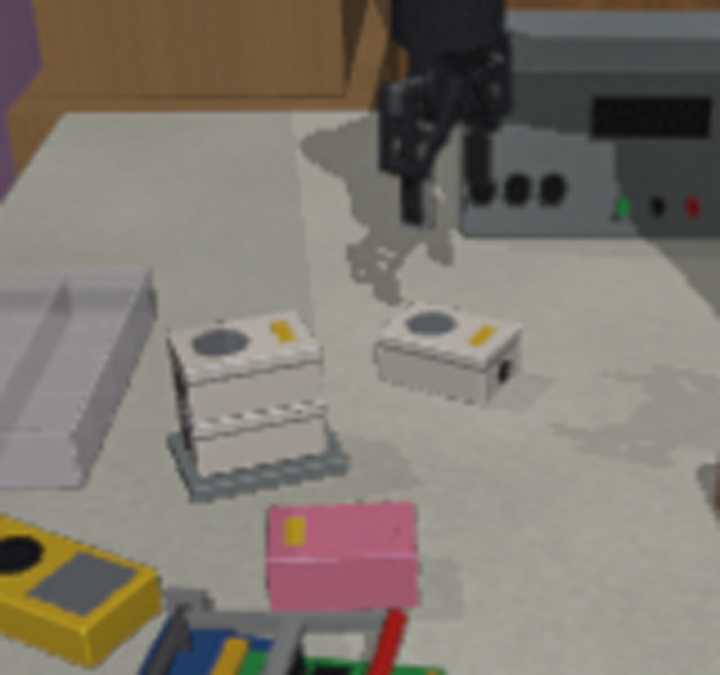

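Request:
{"op": "carry_out", "data": {"moves": [[[0,0,0.07,0.02,-0.07,0.8,0.9],[0,0,0,0,0,0.8,0.9],[0,0,0,0,0,0.6,0.9],[0,0,0,0,0,0.4,0.9],[0,0,0,0,0,0.3,0.9],[0,0,0,0,0,0.1,0.9],[0,0,0,0,0,0,0.9],[0,0,0,0,0,0,0.9]]]}}

```text
time: 26.78
tool_pos: [0.5405, -0.3645, 0.0066]
tool_rot: [0.002, -0.522, 0.853, -0.003]
contact_force: [0.5, -0.3, -0.8]
gripper_width: 0.946
```

```bash
python3 - <<'E'
from p import *
plan((.5395,-.3636,.006),-117.1)
f=grab_frame('side'); save(f,'e10.png',(160,50,320,200),4.5)
E
```

```text
t26.78 tcp [ 540.5 -364.5    6.6] yaw -117.1 tilt 0.41 F [ 0.5 -0.3 -0.8] w 0.946 q [-0.71  0.34  1.69  0.    1.11  1.33]
turn/5deg [-0.08  0.   -0.  ] | shift now-axes [-0.01  0.03  0.01] | shift end-axes [-0.01  0.03  0.01]
```

View pics/e10.png

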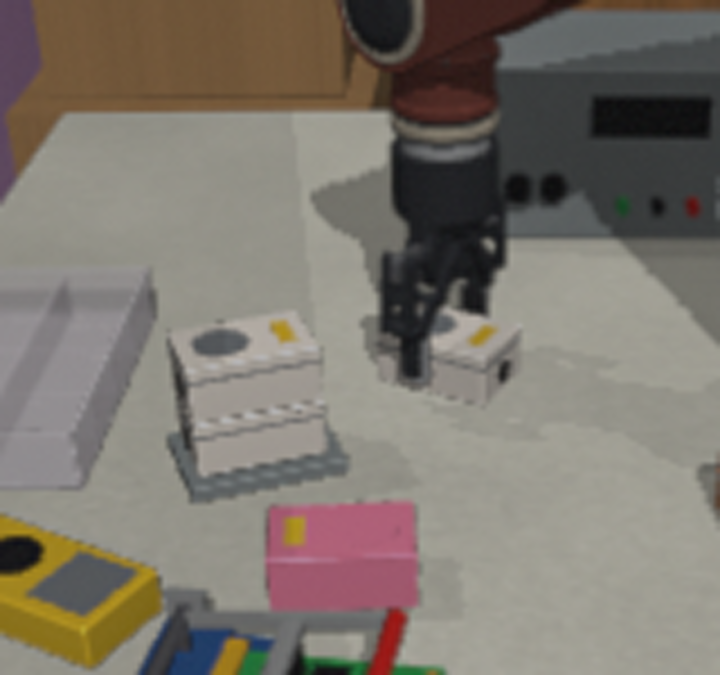

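Request:
{"op": "carry_out", "data": {"moves": [[[-0.08,0,0,0,0.03,0.02,0.4],[0,0,0,0,0,0,-1],[0,0,0,0,0,0,-1],[0,0,0,0,0,0,-1],[0,0,0,0,0,0,-1],[0,0,0,0,0,-0.3,-1],[0,0,0,0,0,-0.9,-1],[0,0,0,0,0,-0.9,-1]]]}}

```text
time: 27.5
tool_pos: [0.5361, -0.3616, 0.0862]
tool_rot: [-0.001, -0.521, 0.853, 0.005]
contact_force: [0.5, -0.2, -2.7]
gripper_width: 0.689
```

Request:
{"op": "carry_out", "data": {"moves": [[[0,0,0,0,0,-0.9,-1],[0,0,0,0,0,-0.7,-1],[0,0,0,0,0,0,-1]]]}}

```text
time: 27.75
tool_pos: [0.5416, -0.3662, 0.1613]
tool_rot: [0.002, -0.521, 0.853, -0.005]
contact_force: [1.4, -0.6, -0.9]
gripper_width: 0.692
```

```bash
python3 - <<'E'
from p import *
rows((.6692,-.2430,.16),-67.4,-1)
f=grab_frame('side'); save(f,'e11.png',(160,20,340,190),4)
E
```

```text
t27.75 tcp [ 541.6 -366.2  161.3] yaw -117.1 tilt 0.63 F [ 1.4 -0.6 -0.9] w 0.692 q [-0.71  0.16  1.61  0.    1.35  1.34]
[-0.01, -0.01, -0.9, -0.38, -0.13, 0.0, -1],[-0.01, -0.01, -0.9, -0.37, -0.16, 0.0, -1],[-0.01, -0.01, -0.9, -0.36, -0.19, 0.0, -1],[-0.01, -0.01, -0.9, -0.34, -0.22, 0.0, -1],[-0.01, -0.01, -0.9, -0.32, -0.24, 0.0, -1],[-0.01, -0.01, -0.9, -0.3, -0.27, 0.0, -1],[-0.01, -0.01, -0.9, -0.28, -0.29, 0.0, -1],[-0.01, -0.01, -0.9, -0.26, -0.31, 0.0, -1]

[-0.01, -0.01, -0.9, -0.23, -0.33, 0.0, -1],[-0.01, -0.01, -0.9, -0.2, -0.35, 0.0, -1],[-0.01, -0.01, -0.9, -0.18, -0.36, 0.0, -1],
```

View pics/e11.png

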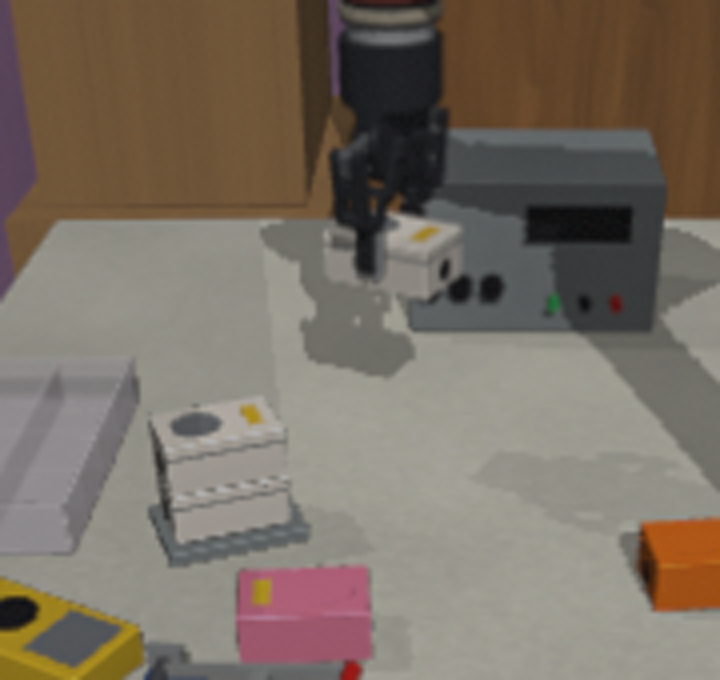

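Request:
{"op": "carry_out", "data": {"moves": [[[0,0,-0.9,-0.38,-0.13,0,-1],[0,0,-0.9,-0.37,-0.16,0,-1],[0,0,-0.9,-0.36,-0.19,0,-1],[0,0,-0.9,-0.34,-0.22,0,-1],[0,0,-0.9,-0.32,-0.24,0,-1],[0,0,-0.9,-0.3,-0.27,0,-1],[0,0,-0.9,-0.28,-0.29,0,-1],[0,0,-0.9,-0.26,-0.31,0,-1]]]}}

```text
time: 28.47
tool_pos: [0.6304, -0.2727, 0.1489]
tool_rot: [0.001, 0.761, -0.649, -0.004]
contact_force: [0.5, 0.4, -2.0]
gripper_width: 0.69
```

Request:
{"op": "carry_out", "data": {"moves": [[[0,0,-0.9,-0.23,-0.33,0,-1],[0,0,-0.9,-0.2,-0.35,0,-1],[0,0,-0.9,-0.18,-0.36,0,-1],[0,0,0,0,0,0,-1],[0,0,0,0,0,0,-1]]]}}

```text
time: 28.88
tool_pos: [0.6653, -0.2397, 0.1494]
tool_rot: [0.0, 0.831, -0.557, -0.003]
contact_force: [0.1, -0.6, -2.0]
gripper_width: 0.692
```

```bash
python3 - <<'E'
from p import *
plan((.6690,-.2428,.104),-67.4)
f=grab_frame('side'); save(f,'e12.png',(160,30,320,200),4.5)
s=state(); T=s['tool_pos']
# module top measured from the side view, relative to TCP
C=cloud(f); hsv=cv2.cvtColor(f['frame'],cv2.COLOR_RGB2HSV)
zt=T[2]-.0065+.04
m=(C[...,2]>zt-.045)&(C[...,2]<zt+.012)&(C[...,2]>.1)&(np.linalg.norm(C[...,:2]-T[:2],axis=2)<.09)&(hsv[...,2]>80)&(hsv[...,1]<60)
P=C[m]; top=P[P[:,2]>zt-.006]; print(len(P),'top z',np.median(top[:,2]))
a=np.radians(22.6); d=(P[:,:2]-T[:2])*1000; u=d@[np.cos(a),np.sin(a)]; w=d@[-np.sin(a),np.cos(a)]
print('long',np.percentile(u,[1,99]).round(1),'short',np.percentile(w,[1,99]).round(1))
E
```

```text
t28.88 tcp [ 665.3 -239.7  149.4] yaw -67.6 tilt 0.38 F [ 0.1 -0.6 -2. ] w 0.692 q [-0.45  0.3   1.47  0.    1.38  0.73]
turn/5deg [ 0.05  0.06 -0.05] | shift now-axes [ 0.11 -0.06  1.13] | shift end-axes [ 0.11 -0.05  1.14]
550 top z 0.18259946999515803
long [-44.2  45.6] short [-27.1  37.2]
```

View pics/e12.png

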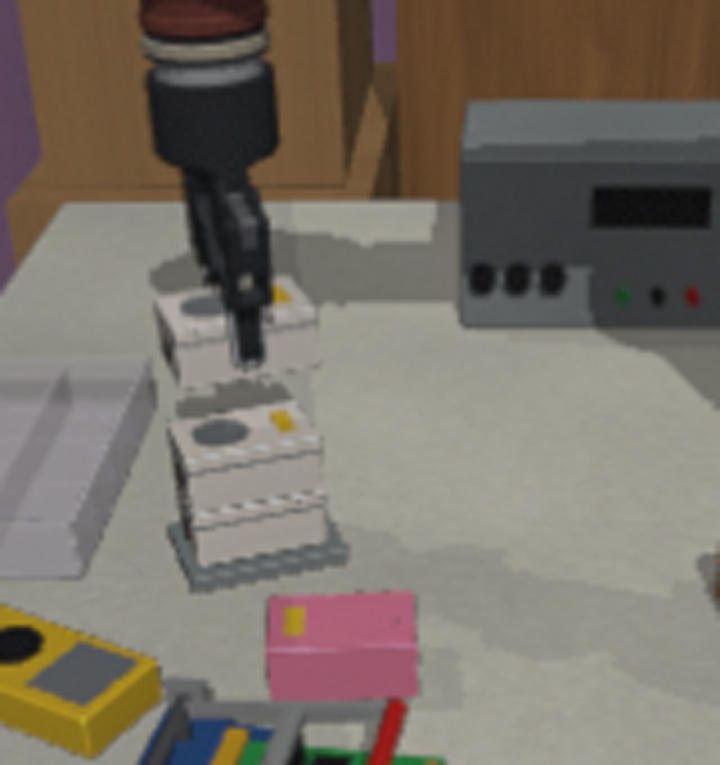

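Request:
{"op": "carry_out", "data": {"moves": [[[0.05,0.06,-0.05,0.11,-0.05,0.3,-1],[0,0,0,0,0,0.35,-1],[0,0,0,0,0,0.25,-1],[0,0,0,0,0,0.1,-1],[0,0,0,0,0,0,-1],[0,0,0,0,0,0,-1]]]}}

```text
time: 29.43
tool_pos: [0.6697, -0.2443, 0.1116]
tool_rot: [-0.0, 0.832, -0.555, 0.002]
contact_force: [0.2, 0.8, -2.1]
gripper_width: 0.694
```

```bash
python3 - <<'E'
from p import *
plan((.6690,-.2428,.0975),-67.4)
E
```

```text
t29.43 tcp [ 669.7 -244.3  111.6] yaw -67.4 tilt 0.22 F [ 0.2  0.8 -2.1] w 0.694 q [-0.45  0.34  1.49  0.    1.31  0.72]
turn/5deg [-0.03 -0.03 -0.  ] | shift now-axes [-0.04  0.    0.35] | shift end-axes [-0.04  0.    0.35]
```

Request:
{"op": "carry_out", "data": {"moves": [[[-0.02,-0.02,0,-0.03,0.01,0.12,-1],[0,0,0,0,0,0.1,-1],[0,0,0,0,0,0.06,-1],[0,0,0,0,0,0,-1],[0,0,0,0,0,0,-1]]]}}

```text
time: 29.85
tool_pos: [0.6694, -0.2432, 0.1012]
tool_rot: [-0.0, 0.832, -0.555, 0.001]
contact_force: [0.6, 0.5, -2.0]
gripper_width: 0.691
```

Request:
{"op": "carry_out", "data": {"moves": [[[0,0,0,0,0,0.06,-1],[0,0,0,0,0,0.03,-1],[0,0,0,0,0,0,-1]]]}}

```text
time: 30.1
tool_pos: [0.6699, -0.2435, 0.0987]
tool_rot: [-0.0, 0.832, -0.555, 0.002]
contact_force: [0.5, -0.4, 0.6]
gripper_width: 0.691
```

Request:
{"op": "carry_out", "data": {"moves": [[[0,0,0,0,0,0.01,0],[0,0,0,0,0,0,0.7],[0,0,0,0,0,0,0.9],[0,0,0,0,0,0,0.9],[0,0,0,0,0,-0.5,0.9],[0,0,0,0,0,-0.9,0.9],[0,0,0,0,0,-0.9,0.9],[0,0,0,0,0,-0.6,0.9]]]}}

```text
time: 30.77
tool_pos: [0.6701, -0.2437, 0.2173]
tool_rot: [-0.0, 0.832, -0.555, 0.003]
contact_force: [0.2, -0.2, 0.7]
gripper_width: 0.948
```

Request:
{"op": "carry_out", "data": {"moves": [[[0,0,0,-0.1,0.9,0,0.9],[0,0,0,0,0.9,0,0.9],[0,0,0,0.2,0.9,0,0.9],[0,0,0,0.4,0.8,0,0.9],[0,0,0,0.6,0.7,0,0.9],[0,0,0,0.6,0.7,0,0.9],[0,0,0,0.6,0.5,0,0.9],[0,0,0,0,0,0,0.9]]]}}

```text
time: 31.43
tool_pos: [0.5026, -0.416, 0.2132]
tool_rot: [0.001, 0.83, -0.557, 0.002]
contact_force: [0.6, 0.3, -0.3]
gripper_width: 0.953
```

```bash
python3 - <<'E'
from col import *
info()
f=col(.132); save(f,'z1.png',s=1.56)
import meas; meas.run(); board(.038,('side',))
f=grab_frame('side'); save(f,'z2.png',s=1.56)
E
```

```text
t31.43 tcp [ 502.6 -416.   213.2] yaw -67.7 tilt 0.24 F [ 0.6  0.3 -0.3] w 0.953 q [-0.8   0.12  1.57 -0.    1.45  0.38]
col [375. 151.] 780 [ 669.4 -242.8   90.2   63.1   22.3]
z12 [249. 202.] 453 [544.2  59.1  99.5  75.9  83.2]
green [249. 182.] 172 [593.2  56.8  52.2  40.6  84.3] 0.03767991079945132
green [250. 198.] 168 [544.8  58.6  58.   26.9  84.3] 0.03792707259338923
red [250. 191.] 101 [555.   57.6  64.2  10.9  84.3] 0.0726106127095304
yel [304. 122.] 709 [761.4 -63.9 134.9  69.4 -27.2] 0.031729362943713535
yel [257. 161.] 87 [640.6  47.6  50.9  12.3  82.9] 0.04599675992867991
yel [380. 161.] 40 [ 675.9 -282.5   29.1   10.4  -65.5] 0.13279585657384785
yel [310. 174.] 44 [618.7 -95.2  26.8   8.2 -84. ] 0.04034201077951893
yel [248. 297.] 353 [290.7  36.   95.5  23.1  77.8] 0.023326300189209226
yel [331. 309.] 55 [ 280.4 -174.4   27.6    9.7  -84.9] 0.039979705561558165
side 543 jig cloud pct2/50/98 [[-61.2, -27.6, 29.0], [-16.7, 18.4, 36.8], [61.0, 33.3, 48.7]]
  rect [579.2  60.9 110.5  66.9  -6.5] jig [-7.6  6.6]
```

View pics/z1.png

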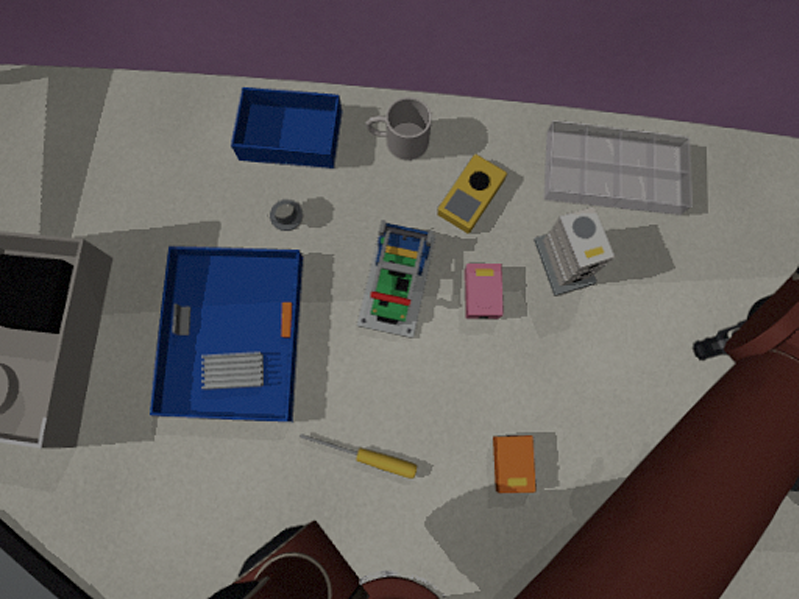

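View pics/z2.png

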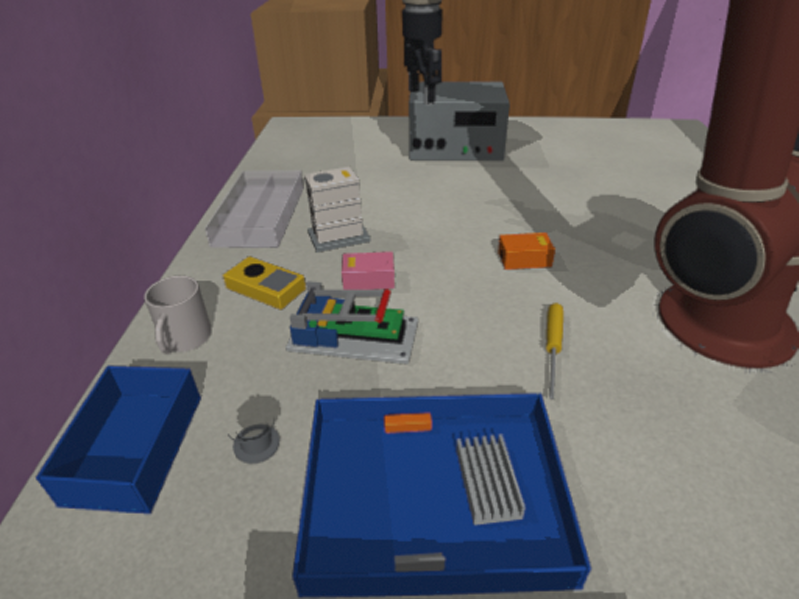

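```bash
python3 - <<'E'
from plant import ticket
print(ticket.job_done())
E
```

```text
the job is handed in; nothing more can be done
None
```

The job is handed in at about 31.5 s of robot time, with the board clipped in the jig and every module I could see stacked. No verdict comes back, so what follows is from my last pictures.

**What I did**
- I pinched the clip bar and swung it up until it stayed.
- I took the board from the bin and slid it flat under the lip, chips up. It met the stop with about 12 N.
- I pushed the clip back past centre, and it lowered itself onto the board.
- I stacked the three white modules in one column on the dock. I saw no fourth module in either view. The pink and orange boxes were left alone.

**Last checks**
- **Clip:** the top of its bar is at 73 mm, which puts the clip at about 0.09 rad. That is resting on the board and below the 0.16 limit.
- **Board:** the rear edge is at about -61 mm in jig x, which is home to within about 1 mm. Its top is at 37–38 mm, flat on the bed. I checked its sideways position just before it entered the guides, where it was within about 1 mm of centre.
- **Column:** the top module is about 2 mm from the dock centre and square within 1°. The middle one was about 2.6 mm off and the bottom one about 1.8 mm, each measured as placed. The side view shows the column upright.
- **Meter:** it has not moved; it reads the same as at the start to within 0.1 mm.
- **Robot:** the arm is clear of everything and the contact force is about zero.

**Disagreements**
- My first top-view measurements were about 1 pixel (3 mm) off because of a filter in my script. I corrected this before the first reach.
- The side view's rectangle fit of the board is off by about 7 mm along and across, because the clip hides part of it. I relied on the depth readings and the contact with the stop instead.

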